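Fetch the dressing stick from behind the bottles

TASK

I need to dress the saw blade, and the dressing stick is lying at the back of the spill tray, behind the three bottles. Stand all three bottles (green, yellow, white with the red cap) upright on the navy draining mat, then lay the stick flat in the open vise, along the jaws and centred between their ends, and after that put every bottle back upright exactly where it stood in the tray. Do not knock any bottle over, and leave the blue-lidded jar in the tray and the black and red specimens on the bench where they are.

Things in the scene. Friction and masses are not known exactly. Their poses are not given: they have to be found in the camera images.
- green_bottle: Green bottle with a dark green cap. Loose upright bottle, 0.26 kg: body 52 mm in diameter up to 98 mm, sloping shoulder to 118 mm, neck 25 mm, ribbed screw cap 30 mm in diameter from 128 mm to the top at 156 mm; take it by the cap. Origin: centre of its underside, z up. Starts in any of the three places of the row in the spill tray: that spot is its own place.
- yellow_bottle: Yellow bottle with a yellow-orange cap. Loose upright bottle, 0.26 kg: body 52 mm in diameter up to 98 mm, sloping shoulder to 118 mm, neck 25 mm, ribbed screw cap 30 mm in diameter from 128 mm to the top at 156 mm; take it by the cap. Origin: centre of its underside, z up. Starts in any of the three places of the row in the spill tray: that spot is its own place.
- white_bottle: White bottle with a red cap. Loose upright bottle, 0.26 kg: body 52 mm in diameter up to 98 mm, sloping shoulder to 118 mm, neck 25 mm, ribbed screw cap 30 mm in diameter from 128 mm to the top at 156 mm; take it by the cap. Origin: centre of its underside, z up. Starts in any of the three places of the row in the spill tray: that spot is its own place.
- dressing_stick: Dull pinkish-brown abrasive stick, 30 mm wide (its x) by 150 mm long (its y) by 30 mm high, 0.24 kg, loose; both ends alike. It lies at the back of the spill tray (far from the robot), behind the bottles and about along the tray, only some 15 mm from them. Origin: centre of its underside, z up.
- spill_tray: White flat tray, fixed, 134 (x) by 280 mm (y), walls 4 mm thick and 18 mm high; its inner floor, on which bottles, stick and jar rest, is 4 mm above the bench. Origin: centre of its underside; -x is its front, towards the robot. Bottles in one row near x = -27 mm, 64 mm apart along y; stick near x = +31 mm. A ledge 90 mm high stands along the back of the bench, 80 mm or more behind the tray.
- drain_mat: Navy ribbed draining mat, fixed, 240 mm (x) by 140 mm (y), 4 mm thick; the side area for the bottles, empty at the start; to the left or right of the tray. Origin: centre of its underside. Three bottles fit in a row along its x axis, 70 mm apart.
- vise: Steel clamping vise, fixed, left or right of the tray, opposite the mat. Base plate 170 (x) by 140 mm (y); spindle handle out to x = -112 mm, 39 mm high. Origin: centre of its underside. The stick goes over the origin, its length along the vise's y: flat bed 30 mm above the bench between two fixed dark jaws, inner faces at x = -23 and +23 mm, 22 mm thick, y = -45 to 45 mm, tops 44 mm above the bench.
- paste_jar: Small white jar with a blue lid, bystander, 50 mm in diameter, 50 mm high, standing in the tray near its +y end beside the last bottle. Origin: centre of its underside.
- black_mount: Black resin specimen puck with a bright metal face, bystander, 30 mm in diameter, 22 mm high, on the bench in front of the tray. Origin: centre of its underside.
- red_mount: Red resin specimen puck, bystander, 30 mm in diameter, 22 mm high, on the bench in front of the tray. Origin: centre of its underside.
Not all that is in view belongs to the job. There is more than one size of the green_bottle; the one meant has the size given above. Of the things shaped like the dressing_stick, the brown one is meant.

How it is judged:
By the outcome, as a careful person would: the job done as asked, in the order asked, and still so for the second after the job is handed in, with the robot touching nothing.
It also fails if it takes over 128 s, if anything falls off the work surface, if the arm or the gripper's body presses on something with over 40 N, if the wrist force passes 120 N, or if a joint passes its speed limit or range.

ROBOT

A 6-joint arm with a two-finger parallel gripper is mounted at the origin on the work surface. World frame = base frame: x ahead of the robot, y to its left, z up, the work surface at z = 0. Lengths are in mm, angles in rad, forces in N, time in s.
With the tool pointing down it reaches from about 350 to 925 mm from the base axis. Payload 6.4 kg.
Tool frame: the origin (TCP) lies between the finger pads; the fingertips stand 19 mm ahead of it and the grasp point (between the pads) is the TCP; z points along the fingers, y is the direction in which the jaws open and shut (so a half turn about z gives the same grasp; the last joint's range is limited). The gripper opens to 94 mm and grips with 3 to 60 N. Pads are 16 mm wide; open, the fingers measure 119 mm over their backs; the gripper's body (75 mm by 177 mm) begins 78 mm behind the grasp point.
Start: joints at [-1.356, 0.245, 1.558, -0, 1.339, -0.174], TCP at [246.406, -601.496, 224.455] pointing down, gripper open.
Joint ranges: [-3.13, 3.13], [-1.02, 2.26], [0.13, 2.54], [-0.95, 4.09], [0.21, 2.88], [-2.74, 2.74]. Speed limits (rad/s): [2.57, 2.57, 3.14, 3.14, 3.14, 3.14].

INTERFACE

Orientations are given as a unit quaternion [x, y, z, w].
In Python, from rig import sensors, get_image, job gives the robot as it stands. The module is installed in compiled form; this text tells all that it offers.
- The arm moves only by the tool drive_tool, never from a script. Its argument "steps" is a list that holds one entry, the list of rows, each a list of 7 numbers: the shift along the tool's x, y, z in mm, then the turn, a rotation vector about the tool's x, y, z in degrees, then the opening in per cent of the stroke, from 0 (shut) to 100 (fully open). A call has 1 to 5 rows; each row shifts and turns the pose as measured when the row begins, along the tool's axes as they then stand; what a row does not reach is not made up. A row lasts 1/8 s, in which the tool goes at most 62.5 mm and 10.7 degrees, less where a joint would pass 70% of its speed; a pose out of reach is approached as far as the arm can. A call is refused whole if a number of a shift passes 62.5 or a number of a turn 10.7, either way. A call with a gripper value outside its range is refused whole. The fingers move at their own pace and stop on an object; the grip force is fixed at half the most. Time passes only in rows, so rows that do not move let the fingers close. It gives the time, the measured TCP pose, the force and the opening at its end, in the units of the state.
- sensors.sense(): the state, without advancing time (a new reading comes with each control period).
- get_image(name): name is "side" or "top" or "wrist"; returns a dict with "color" (480x640x3 uint8, red, green, blue), "depth" (480x640 float32, mm along the optical axis (not along the pixel's ray), 0 where there is no reading), "fovy" (degrees; the focal length in pixels is half the picture's height over the tangent of half this angle, whatever the lens; pixels are square), "cx", "cy" (the principal point, pixels), "position" and "attitude" of the camera in the world. Camera axes: x right, y down, z forward; pixel columns grow to the right and rows downward; lengths in mm; the calibration is good to about 2 mm. A picture is of the moment at which its call begins.
- job.hand_in(): hands the job in, once; it reports no verdict.
The state is a dict: "time_s": time; "joints": joint angles; "qvel": joint speeds; "effort": joint torques, N m; "tool_pos": TCP position; "tool_rot": TCP orientation; "contact_force": force on the tool from outside, world axes, zero at the start; "ft_torque": the same for the moment, N m; "gripper_width": finger opening in mm.
Only numpy, scipy, OpenCV 4.12 (cv2) and the standard library are available. Lean on these libraries where they do the work, as an engineer would, in place of code of your own. Each camera call takes 0.05 s, during which the arm holds its last target.

## Working session

There is one attempt and no reset: what is moved stays moved. The work goes in short steps, Python scripts to look and compute and a tool call to move; the robot and the scene stay as the last step left them, time stands still between calls to the robot, and variables do not carry over. Pictures are saved under pics/ and viewed, and the job is handed in when it is done.

Besides the shell and the picture viewer there is one more tool, called after "Call:" in YAML: its name, and indented under it one key for each argument. drive_tool: Moves the arm, as the interface text tells. Its arguments: {"type":"object","properties":{"steps":{"type":"array","items":{"type":"array","items":{"type":"array","items":{"type":"number"}}}}},"required":["steps"]}

```bash
mkdir -p pics; ls
cat > h.py <<'E'
import numpy as np,cv2
from rig import sensors,get_image,job
from scipy.spatial.transform import Rotation as R
def save(n,f):
    d=get_image(n); cv2.imwrite('pics/'+f,d['color'][:,:,::-1]); return d
def rot(d):
    a=np.array(d['attitude'],float)
    return R.from_quat(a).as_matrix() if a.size==4 else a.reshape(3,3)
def foc(d): return 240/np.tan(np.radians(d['fovy'])/2)
def ray(d,u,v):
    f=foc(d); r=rot(d)@np.array([(u-d['cx'])/f,(v-d['cy'])/f,1.]); return np.array(d['position'],float),r
def onz(d,u,v,z):
    p,r=ray(d,u,v); return p+r*(z-p[2])/r[2]
def cloud(d):
    f=foc(d); v,u=np.mgrid[:480,:640]; Z=d['depth']
    P=np.stack([(u-d['cx'])/f*Z,(v-d['cy'])/f*Z,Z],-1)@rot(d).T+np.array(d['position'],float)
    return P
E
python3 - <<'E'
from h import *
print(sensors.sense())
for n in ['side','top','wrist']:
    d=save(n,n+'0.png'); print(n,d['fovy'],d['cx'],d['cy'],d['position'],d['attitude'])
E
```

```text
pics
{'time_s': 0.0, 'joints': array([-1.35607168e+00,  2.45790531e-01,  1.55898919e+00, -1.06893283e-05,
        1.33868847e+00, -1.74097563e-01]), 'qvel': array([-5.98180045e-05, -1.20384111e-03,  1.90217848e-04,  2.04251504e-03,
       -7.67236037e-04, -2.42758045e-03]), 'effort': array([-2.03862810e-04, -4.15835702e+01, -3.14603126e+01,  6.86009112e-02,
        3.32002121e-02, -1.26629316e-04]), 'tool_pos': array([ 246.29842205, -600.92864147,  223.37372988]), 'tool_rot': array([ 9.81160937e-01,  1.93189895e-01, -2.42471394e-05, -9.37466252e-04]), 'contact_force': array([-0.19770512,  0.24100889, -1.02556026]), 'ft_torque': array([-0.00581631,  0.01239986, -0.00496705]), 'gripper_width': 94.27950304541226}
side 45.83746722525942 308.6752738039923 247.09627954761564 [986.72849693 642.51168005 715.92698856] [ 0.29389499  0.8564315  -0.40426017 -0.12932339]
top 52.32223012930321 324.35862243058057 242.87545200446928 [369.34170012  19.47320968 862.34089538] [ 0.70957323 -0.70164335  0.05748137 -0.02997229]
wrist 60.99539355152604 322.26271599291914 239.50601779805046 [ 306.51057658 -576.74403176  383.40978628] [ 0.82525963 -0.55318064 -0.06400214  0.094029  ]
```

View pics/top0.png

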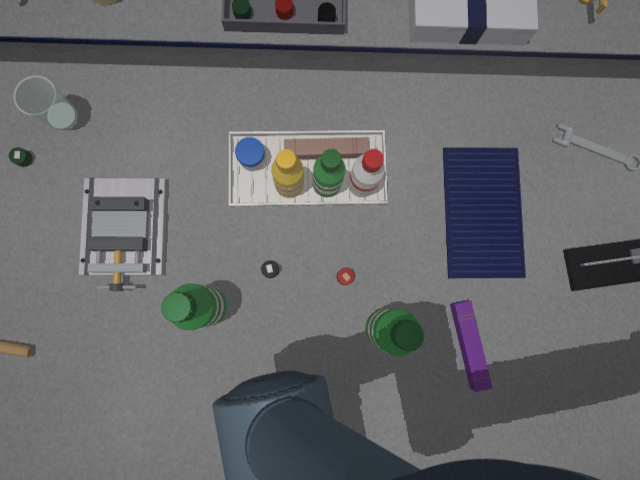

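View pics/side0.png

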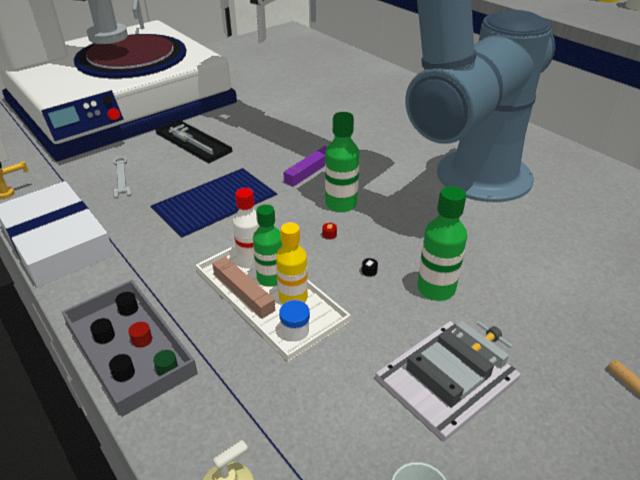

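View pics/wrist0.png

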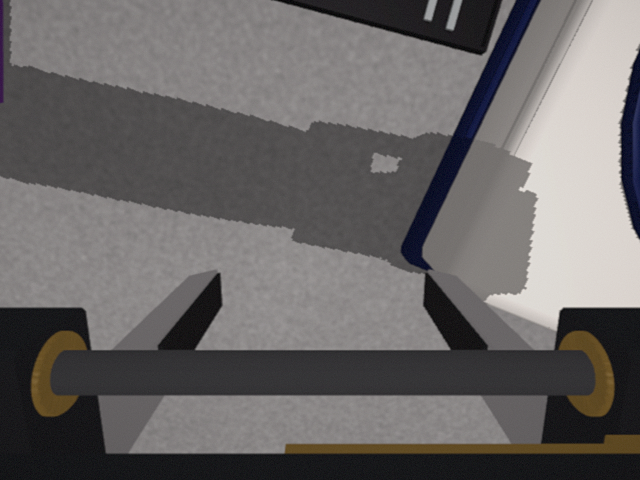

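Top view: tray centre about (308,168), with jar (250,152), yellow (287,165), green (330,160) and white (372,160). The stick lies behind them at (327,148), the mat is at (484,213) and the vise at (118,224). Two oversized green bottles (190,305), (398,332) and a purple stick are decoys.

Run:
```python
from h import *
def fitc(xy):
    A=np.c_[2*xy,np.ones(len(xy))]; s=np.linalg.lstsq(A,(xy**2).sum(1),rcond=None)[0]
    return s[:2],np.sqrt(s[2]+s[:2]@s[:2])
for n in ['top','side']:
    d=get_image(n); P=cloud(d); ok=d['depth']>0
    hsv=cv2.cvtColor(d['color'],cv2.COLOR_RGB2HSV)
    h,s,v=[hsv[...,i].astype(int) for i in range(3)]
    print('bench z',n,np.median(P[...,2][ok&(abs(P[...,2])<15)]))
    masks={'green':(h>45)&(h<80)&(s>120),'yellow':(h>15)&(h<32)&(s>150),'red':((h<6)|(h>174))&(s>150),'blue':(h>105)&(h<118)&(s>150)}
    for k,m in masks.items():
        for zr in ([(150,160)] if k!='blue' else [(46,54)]):
            mm=m&ok&(P[...,2]>zr[0])&(P[...,2]<zr[1])
            nn,l,st,c=cv2.connectedComponentsWithStats(mm.astype(np.uint8))
            for i in range(1,nn):
                if st[i,4]<25: continue
                q=P[l==i]; c0,r=cv2.minEnclosingCircle(q[:,:2].astype(np.float32))
                print(n,k,st[i,4],'mec',np.round(c0,1),round(r,1),'mean',np.round(q.mean(0),1), 'px',np.round(c[i]))
    # ranges of things
    for k,m in {'stick':(P[...,2]>28)&(P[...,2]<40)&(h<15)&(s>40)&(s<150)&(P[...,0]>400),
      'purple':(h>130)&(h<160)&(s>100)&(P[...,2]>20),
      'mat':(h>108)&(h<128)&(s>100)&(P[...,2]<12)&(P[...,1]<-80)&(P[...,0]<700)&(P[...,1]>-420)}.items():
        m=cv2.morphologyEx((m&ok).astype(np.uint8),cv2.MORPH_OPEN,np.ones((2,2)))
        nn,l,st,c=cv2.connectedComponentsWithStats(m)
        if nn<2: continue
        i=1+np.argmax(st[1:,4]); q=P[l==i]
        print(n,k,st[i],cv2.minAreaRect(q[:,:2].astype(np.float32)),'z',np.median(q[:,2]))
    # jaws
    for lo,hi in [(40,50)]:
        m=ok&(P[...,2]>lo-1)&(P[...,2]<hi)&(P[...,1]>200)&(P[...,1]<600)&(v<90)&(P[...,0]>250)&(P[...,0]<600)
        nn,l,st,c=cv2.connectedComponentsWithStats(m.astype(np.uint8))
        for i in range(1,nn):
            if st[i,4]>40: q=P[l==i]; print(n,'jaw',st[i],cv2.minAreaRect(q[:,:2].astype(np.float32)),np.median(q[:,2]))
    m=ok&(P[...,2]>15)&(P[...,2]<21)&(P[...,0]>380)&(P[...,0]<650)&(P[...,1]>-120)&(P[...,1]<220)&(v>150)&(s<60)
    q=P[m]; print(n,'tray',cv2.minAreaRect(q[:,:2].astype(np.float32)))
```

```text
bench z top 1.241981580205902
top green 113 mec [ 329.1 -114.1] 22.2 mean [ 330.4 -104.4  152.9] px [391. 332.]
top yellow 29 mec [573.   56.2] 10.5 mean [571.1  56.9 156.9] px [281. 166.]
top red 53 mec [578.5 -75.1] 12.5 mean [575.4 -74.4 157.1] px [370. 165.]
top stick [ 285  139   85   18 1209] ((518.2321166992188, -32.21527862548828), (285.30206298828125, 153.876708984375), 6.017789840698242) z 34.84833638824796
top purple [ 459  319   31   61 1088] ((306.20428466796875, -140.62803649902344), (329.36614990234375, 99.9645004272461), 85.36107635498047) z 31.01957577982813
top mat [ 444  149   82  130 9669] ((519.5931396484375, -172.88221740722656), (249.37672424316406, 419.6611633300781), 7.273690700531006) z 5.105795107180597
top jaw [ 90 196  56  14 575] ((533.7955322265625, 336.6405944824219), (91.39481353759766, 21.935640335083008), 89.12857818603516) 44.7486121128137
top jaw [ 87 236  58  14 395] ((465.93035888671875, 335.6600036621094), (90.73336029052734, 21.790424346923828), 88.94979095458984) 44.97470661613579
top tray ((594.4378662109375, 18.7991943359375), (110.18515777
[... 1050 characters left out ...]
 34 546] ((646.0173950195312, 147.16946411132812), (1198.9068603515625, 92.0201644897461), 51.10345458984375) z 29.860474239983148
side mat [ 153  170  124   68 3597] ((683.984619140625, 144.59527587890625), (1135.15234375, 264.0600891113281), 71.79479217529297) z 4.988788528710074
side jaw [438 330  56  44 750] ((468.1135559082031, 335.66583251953125), (24.25705909729004, 91.03750610351562), 0.9084429144859314) 44.366290233033055
side jaw [407 351  56  49 824] ((536.6119995117188, 336.5787048339844), (23.072940826416016, 91.60961151123047), 0.6414693593978882) 44.418899661407124
side tray ((594.0203247070312, 20.059417724609375), (109.4802017211914, 279.9612731933594), 0.004716222640126944)
```

Run:
```python
import cv2
a=cv2.imread('pics/top0.png')
cv2.imwrite('pics/c1.png',cv2.resize(a[115:225,215:405],None,fx=4,fy=4,interpolation=cv2.INTER_CUBIC))
cv2.imwrite('pics/c2.png',cv2.resize(a[165:305,60:185],None,fx=4,fy=4,interpolation=cv2.INTER_CUBIC))
```

```text
(no output)
```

View pics/c1.png

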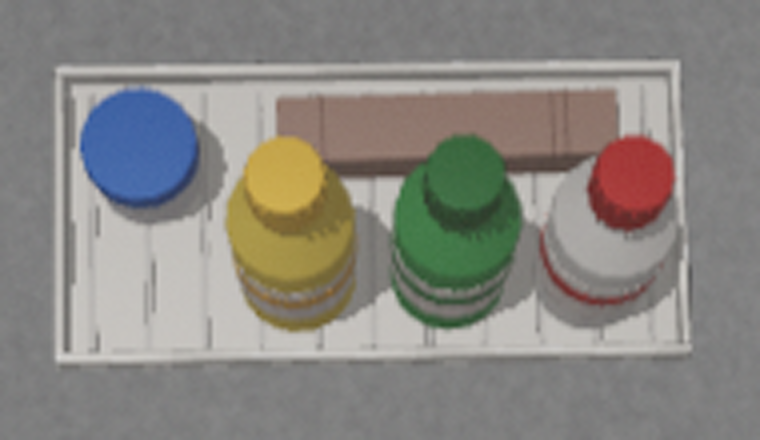

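View pics/c2.png

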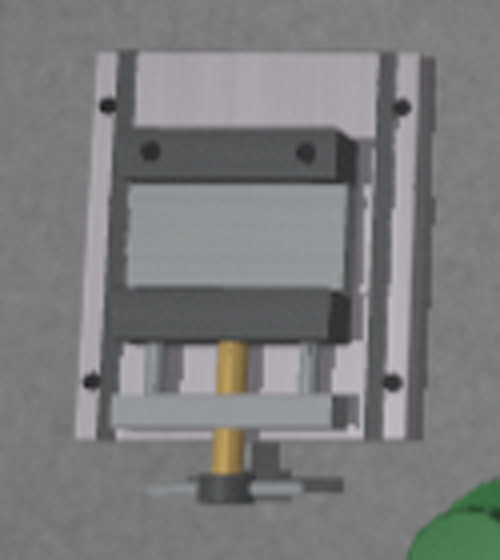

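Run:
```python
from h import *
for n in ['top','side']:
    d=get_image(n); P=cloud(d); ok=d['depth']>0
    hsv=cv2.cvtColor(d['color'],cv2.COLOR_RGB2HSV)
    h,s,v=[hsv[...,i].astype(int) for i in range(3)]
    near=(P[...,0]>480)&(P[...,0]<680)&(P[...,1]>-120)&(P[...,1]<200)
    def circ(mm,k):
        mm=cv2.morphologyEx((mm&ok).astype(np.uint8),cv2.MORPH_OPEN,np.ones((2,2)))
        nn,l,st,c=cv2.connectedComponentsWithStats(mm)
        if nn<2: return
        i=1+np.argmax(st[1:,4]); q=P[l==i]; c0,r=cv2.minEnclosingCircle(q[:,:2].astype(np.float32))
        zt=np.median(q[:,2])
        # contour onto plane
        cs,_=cv2.findContours((l==i).astype(np.uint8),cv2.RETR_EXTERNAL,cv2.CHAIN_APPROX_NONE)
        print(n,k,st[i,4],'mec',np.round(c0,1),round(r,1),'mean',np.round(q.mean(0),1),'px',np.round(c[i]))
    for k,m in {'green':(h>45)&(h<80)&(s>100),'yellow':(h>15)&(h<32)&(s>120),'red':((h<6)|(h>174))&(s>150)}.items():
        circ(m&near&(P[...,2]>157)&(P[...,2]<166),k)
    circ((h>100)&(h<120)&(s>150)&near&(P[...,2]>51)&(P[...,2]<58),'jar')
    m=(h>45)&(h<80)&(s>100)&ok&~near&(P[...,1]>-200)&(P[...,1]<300)&(P[...,0]<480)&(P[...,0]>200)
    nn,l,st,c=cv2.connectedComponentsWithStats(m.astype(np.uint8))
    for i in range(1,nn):
        if st[i,4]>100: q=P[l==i]; print('big',st[i],np.percentile(q,[1,99],axis=0).round())
    def rect(m,k,zr):
        m=cv2.morphologyEx((m&ok&(P[...,2]>zr[0])&(P[...,2]<zr[1])).astype(np.uint8),cv2.MORPH_OPEN,np.ones((2,2)))
        nn,l,st,c=cv2.connectedComponentsWithStats(m)
        i=1+np.argmax(st[1:,4]); q=P[l==i]; b=cv2.minAreaRect(q[:,:2].astype(np.float32)); print(n,k,st[i,4],np.round(b[0],1),np.round(b[1],1),round(b[2],2),'z',np.median(q[:,2]).round(1))
    br=(h<15)&(s>40)&(s<160)
    rect(br&near,'stick',(31.5,38))
    rect((h>108)&(h<128)&(s>100)&(P[...,1]<-120)&(P[...,1]>-330)&(P[...,0]<650)&(P[...,0]>380),'mat',(2,9))
    rect((P[...,0]>480)&(P[...,0]<690)&(P[...,1]>-150)&(P[...,1]<200),'trayall',(14,21.5))
    for s_,lo,hi in(('jawB',505,560),('jawF',440,495)):
        rect((P[...,0]>lo)&(P[...,0]<hi)&(P[...,1]>270)&(P[...,1]<400),s_,(42,48))
```

```text
top green 256 mec [481.8  -7.6] 115.6 mean [581.3 -17.5 163.2] px [332. 159.]
top yellow 307 mec [586.4  47.8] 20.1 mean [580.2  49.2 159.9] px [287. 159.]
top red 274 mec [497.3 -49. ] 145.1 mean [580.9 -79.2 166.9] px [374. 159.]
top jar 267 mec [507.1  73.2] 147.9 mean [632.7 117.1  57.9] px [249. 146.]
big [ 162  284   54   46 1539] [[333. 155. 113.]
 [395. 207. 210.]]
big [ 373  309   51   47 1744] [[ 298. -139.  114.]
 [ 360.  -86.  211.]]
top stick 1161 [518.2 -32.3] [284.8 153.3] 6.17 z 34.9
top mat 6613 [ 514.6 -155.1] [240.2 385.5] 7.85 z 5.1
top trayall 273 [526.8 -53.1] [143.7 315.7] 89.74 z 16.5
top jawB 698 [472.4 192.2] [399.   52.5] 66.67 z 44.8
top jawF 701 [433.  199.6] [380.   40.9] 76.67 z 44.8
side green 163 mec [720.2 223.8] 496.3 mean [590.7  -5.  165.8] px [266. 211.]
side yellow 191 mec [520.7 -22. ] 113.0 mean [582.9  53.1 158.1] px [291. 230.]
side red 145 mec [721.8 183.3] 530.2 mean [588.  -73.7 160.4] px [245. 195.]
side jar 550 mec [782.9 367.4] 342.4 mean [629.4 122.7  55.3] px [295. 313.]
big [ 326  112   33   60 1438] [[ 311. -136.  104.]
 [ 365.  -86.  210.]]
big [325 173  34  12 176] [[ 307. -136.   72.]
 [ 366.  -83.   86.]]
big [ 424  187   43   71 2193] [[348. 165. 104.]
 [399. 222. 210.]]
big [325 191  33  21 439] [[ 311. -139.    4.]
 [ 365.  -85.   40.]]
big [422 254  40  18 235] [[354. 171.  71.]
 [401. 224.  86.]]
big [418 274  40  27 563] [[353. 168.   4.]
 [400. 223.  40.]]
side stick 1033 [777.9 285.3] [822.7  89.7] 65.91 z 34.5
side mat 2349 [783.3 108.1] [1118.6  237.9] 57.16 z 5.0
side trayall 845 [719.9 298.1] [838.5 237.3] 68.04 z 17.1
side jawB 793 [735.  496.5] [576.2  82.4] 38.26 z 44.5
side jawF 716 [700.9 499.7] [633.   87.4] 34.4 z 44.4
```

```bash
cat > m.py <<'E'
from h import *
def go(names=('top','side')):
  for n in names:
    d=get_image(n); P=cloud(d); ok=d['depth']>0
    hsv=cv2.cvtColor(d['color'],cv2.COLOR_RGB2HSV)
    h,s,v=[hsv[...,i].astype(int) for i in range(3)]
    def big(m):
        nn,l,st,c=cv2.connectedComponentsWithStats((m&ok).astype(np.uint8),connectivity=4)
        if nn<2: return None
        i=1+np.argmax(st[1:,4]); return (l==i)
    near=(P[...,0]>380)&(P[...,0]<680)&(P[...,1]>-330)&(P[...,1]<200)
    def plane(mk,z):
        cs,_=cv2.findContours(mk.astype(np.uint8),cv2.RETR_EXTERNAL,cv2.CHAIN_APPROX_NONE)
        c=max(cs,key=len)[:,0,:]
        return np.array([onz(d,u,v_,z)[:2] for u,v_ in c],np.float32)
    for k,m,lo,hi in (('green',(h>45)&(h<80)&(s>100),155.5,165),('yellow',(h>15)&(h<32)&(s>120),155.5,165),('red',((h<6)|(h>174))&(s>150),155.5,165),('jar',(h>100)&(h<120)&(s>150),51,58)):
        b=big(m&near&(P[...,2]>lo)&(P[...,2]<hi))
        if b is None: continue
        q=P[b]; z=np.median(q[:,2]); c0,r=cv2.minEnclosingCircle(q[:,:2].astype(np.float32)); 
        c1,r1=cv2.minEnclosingCircle(plane(b,z-0.5))
        print(n,k,b.sum(),'mec',np.round(c0,1),round(r,1),'plane',np.round(c1,1),round(r1,1),'mid',np.round((q.min(0)+q.max(0))/2,1),'z',z.round(1))
    def rect(m,k,zr):
        b=big(m&(P[...,2]>zr[0])&(P[...,2]<zr[1]))
        if b is None: return
        q=P[b]; r=cv2.minAreaRect(q[:,:2].astype(np.float32)); xy=q[:,:2]-q[:,:2].mean(0)
        w,V=np.linalg.eigh(xy.T@xy); a=V[:,1]; ang=np.degrees(np.arctan2(a[1],a[0]))%180
        print(n,k,b.sum(),np.round(r[0],1),np.round(r[1],1),'rect',round(r[2],2),'pca',round(ang,2),'z',np.median(q[:,2]).round(1))
    rect((h<15)&(s>40)&(s<160)&(P[...,0]>400)&(P[...,0]<700),'stick',(31,38) )
    rect((h<15)&(s>40)&(s<160)&(P[...,0]>400)&(P[...,0]<700)&(P[...,1]>200),'stickvise',(55,66))
    rect((h>108)&(h<128)&(s>100)&(P[...,1]<-120)&(P[...,1]>-330)&(P[...,0]<650)&(P[...,0]>380),'mat',(2,9))
    rect((P[...,0]>480)&(P[...,0]<690)&(P[...,1]>-150)&(P[...,1]<200),'trayrim',(14,21.5))
    for s_,lo,hi in(('jawB',505,560),('jawF',440,495)):
        rect((P[...,0]>lo)&(P[...,0]<hi)&(P[...,1]>270)&(P[...,1]<400),s_,(43,48))
if __name__=='__main__': go()
E
python3 m.py
```

```text
top green 253 mec [583.6 -16.3] 14.0 plane [583.7 -16.2] 14.1 mid [583.7 -16.2 160.9] z 161.0
top yellow 312 mec [581.8  50.3] 15.1 plane [581.1  50.3] 15.2 mid [582.1  50.3 159.8] z 160.8
top red 286 mec [584.3 -78.7] 14.5 plane [584.5 -78.6] 14.7 mid [584.1 -78.3 159.9] z 160.7
top jar 272 mec [627.  118.7] 22.9 plane [627.  118.7] 22.9 mid [632.5 118.6  54.4] z 55.0
top stick 1178 [643.5 -14.3] [ 29.8 148. ] rect 2.77 pca 92.11 z 34.8
top mat 6639 [ 534.1 -279.5] [231.8 101. ] rect 0.02 pca 0.33 z 5.1
top trayrim 1154 [610.7  17.3] [135.2 278.9] rect 1.89 pca 92.03 z 18.5
top jawB 646 [534.8 336.7] [22.8 90.1] rect 0.93 pca 89.61 z 45.0
top jawF 650 [466.3 335.4] [91.  21.9] rect 89.51 pca 90.17 z 45.1
side green 181 mec [585.9 -15.3] 15.7 plane [587.2 -14.1] 17.8 mid [586.  -16.1 159.4] z 160.4
side yellow 208 mec [583.9  51.8] 16.1 plane [585.2  52.2] 17.7 mid [583.7  51.2 159.5] z 160.3
side red 163 mec [585.9 -77.5] 17.0 plane [590.4 -77.9] 19.8 mid [586.6 -79.3 159.3] z 160.3
side jar 546 mec [628.3 117.6] 25.6 plane [629.  119.1] 26.2 mid [628.6 118.4  54.5] z 54.6
side stick 1051 [646.  -15.2] [ 31.8 153.5] rect 3.05 pca 92.71 z 34.7
side mat 2380 [ 534.6 -278.8] [230.7 102.5] rect 0.11 pca 2.71 z 5.1
side trayrim 877 [611.1  18.6] [137.2 281.5] rect 1.96 pca 108.43 z 17.9
side jawB 730 [535.9 336.7] [23.6 90.1] rect 1.23 pca 91.05 z 44.7
side jawF 650 [468.8 336.2] [24.3 90.4] rect 0.67 pca 90.49 z 44.7
```

Run:
```python
from h import *
d=get_image('top'); P=cloud(d); hsv=cv2.cvtColor(d['color'],cv2.COLOR_RGB2HSV)
h,s,v=[hsv[...,i].astype(int) for i in range(3)]
m=(h>108)&(h<128)&(s>80)&(P[...,0]<690)&(P[...,0]>380)&(P[...,1]<-120)&(P[...,1]>-450)&(abs(P[...,2]-5)<4)
q=P[m]; print(cv2.minAreaRect(q[:,:2].astype(np.float32)))
p=sensors.sense(); M=R.from_quat(p['tool_rot']).as_matrix(); print(M.round(3))
```

```text
((537.7482299804688, -300.2558288574219), (238.4342041015625, 139.48654174804688), 1.0377044677734375)
[[ 0.925  0.379 -0.   ]
 [ 0.379 -0.925  0.   ]
 [-0.    -0.    -1.   ]]
```

```bash
cat > plan.py <<'E'
import sys
from h import *
# usage: x y z yaw(deg of tool x) [maxrows]
x,y,z,yaw=map(float,sys.argv[1:5]); 
s=sensors.sense(); p=s['tool_pos']; Rm=R.from_quat(s['tool_rot'])
g=np.radians(yaw); T=R.from_matrix(np.array([[np.cos(g),np.sin(g),0],[np.sin(g),-np.cos(g),0],[0,0,-1]]))
t=np.array([x,y,z]); rv=(Rm.inv()*T).as_rotvec(degrees=True)
n=max(int(np.ceil(np.linalg.norm(t-p)/58)),int(np.ceil(np.abs(rv).max()/10)),1)
print('pos',p.round(1),'dist',np.linalg.norm(t-p).round(1),'turn',rv.round(2),'n',n,'w',s['gripper_width'],'t',s['time_s'],'F',s['contact_force'].round(1))
for i in range(min(n,15)):
    Ri=Rm*R.from_rotvec(rv*i/n,degrees=True)
    print(np.r_[Ri.inv().apply((t-p)/n).round(0 if n>1 else 1),(rv/n).round(1)].tolist())
E
python3 plan.py 585.5 -78.4 235 90
```

```text
pos [ 246.4 -601.5  224.4] dist 623.5 turn [ -0.    -0.   -67.72] n 11 w 93.93823089425535 t 0.5 F [ 0.2 -0.8 -0.5]
[47.0, -32.0, -1.0, -0.0, -0.0, -6.2]
[50.0, -27.0, -1.0, -0.0, -0.0, -6.2]
[52.0, -22.0, -1.0, -0.0, -0.0, -6.2]
[54.0, -16.0, -1.0, -0.0, -0.0, -6.2]
[56.0, -10.0, -1.0, -0.0, -0.0, -6.2]
[57.0, -4.0, -1.0, -0.0, -0.0, -6.2]
[57.0, 2.0, -1.0, -0.0, -0.0, -6.2]
[56.0, 8.0, -1.0, -0.0, -0.0, -6.2]
[55.0, 14.0, -1.0, -0.0, -0.0, -6.2]
[53.0, 20.0, -1.0, -0.0, -0.0, -6.2]
[51.0, 26.0, -1.0, -0.0, -0.0, -6.2]
```

Call:
drive_tool:
  steps:
    - [[47,-32,-1,0,0,-6.2,60],[50,-27,-1,0,0,-6.2,60],[52,-22,-1,0,0,-6.2,60],[54,-16,-1,0,0,-6.2,60],[56,-10,-1,0,0,-6.2,60]]

```text
time_s: 1.12
tool_pos: [401.1, -359.3, 229.8]
tool_rot: [0.892, 0.453, 0.0, 0.001]
contact_force: [0.1, -0.2, 0.7]
gripper_width: 56.7
```

Call:
drive_tool:
  steps:
    - [[57,-4,-1,0,0,-6.2,60],[57,2,-1,0,0,-6.2,60],[56,8,-1,0,0,-6.2,60],[55,14,-1,0,0,-6.2,60],[53,20,-1,0,0,-6.2,60]]

```text
time_s: 1.75
tool_pos: [553.9, -108.7, 236.4]
tool_rot: [0.732, 0.681, 0.0, 0.003]
contact_force: [0.6, -0.9, -0.6]
gripper_width: 56.2
```

```bash
python3 plan.py 585.5 -78.4 235 90
```

```text
pos [ 553.9 -108.7  236.4] dist 43.8 turn [ 0.3   0.23 -4.12] n 1 w 56.23861032346487 t 1.75 F [ 0.6 -0.9 -0.6]
[32.5, 29.3, 1.4, 0.3, 0.2, -4.1]
```

Call:
drive_tool:
  steps:
    - [[32.5,29.3,1.4,0.3,0.2,-4.1,60],[0,0,0,0,0,0,60]]

```text
time_s: 2.0
tool_pos: [587.4, -74.0, 235.5]
tool_rot: [0.704, 0.71, 0.0, 0.001]
contact_force: [0.2, 0.2, -0.3]
gripper_width: 56.1
```

```bash
python3 plan.py 585.5 -78.4 148 90; python3 -c "
from h import *
save('wrist','w1.png')"
```

```text
pos [587.4 -74.  235.5] dist 87.6 turn [0.05 0.04 0.45] n 2 w 56.067978070838194 t 2.0 F [ 0.2  0.2 -0.3]
[-2.0, -1.0, 44.0, 0.0, 0.0, 0.2]
[-2.0, -1.0, 44.0, 0.0, 0.0, 0.2]
```

View pics/w1.png

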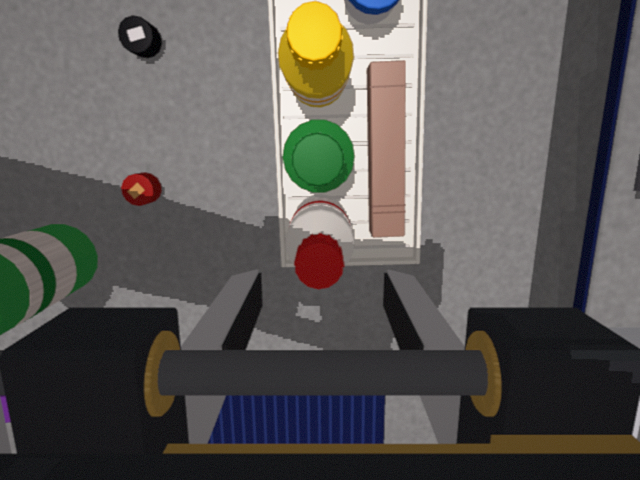

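The wrist view shows the red cap at (319,261), centred between the fingers at (255,275) and (393,275). Green is at (318,155) and yellow at (315,30). I'll use this view as a second estimate of the caps.

Run:
```python
import m; m.go(('wrist',))
```

```text
wrist green 2174 mec [584.2 -17.1] 15.5 plane [584.2 -17. ] 15.3 mid [584.1 -17.1 158.7] z 159.6
wrist yellow 2659 mec [581.9  49.8] 15.5 plane [582.   49.1] 15.3 mid [582.   49.5 158.8] z 159.6
wrist red 1815 mec [585.3 -79.9] 15.2 plane [585.4 -79.5] 15.4 mid [585.3 -80.3 158.6] z 159.6
wrist jar 244 mec [626.1  96.9] 14.8 plane [626.   96.8] 14.8 mid [626.1  94.6  53.4] z 53.4
wrist stick 6000 [643.9 -15.4] [ 29.8 149.4] rect 2.82 pca 92.91 z 33.7
wrist mat 7017 [ 556.8 -301.3] [186.3  57.3] rect 0.03 pca 1.41 z 3.8
wrist trayrim 1662 [673.5 -14.8] [239.9  68.7] rect 75.44 pca 85.2 z 17.4
```

Call:
drive_tool:
  steps:
    - [[-2,-1,44,0,0,0.4,60],[-1.5,-0.5,35,0,0,0,60],[0,0,0,0,0,0,60]]

```text
time_s: 2.48
tool_pos: [583.5, -83.5, 156.4]
tool_rot: [0.71, 0.704, -0.0, 0.002]
contact_force: [-0.6, -0.5, -0.7]
gripper_width: 56.2
```

```bash
python3 plan.py 585.5 -78.4 148 90
```

```text
pos [583.5 -83.5 156.4] dist 10.0 turn [ 0.16  0.16 -0.52] n 1 w 56.183058084451524 t 2.475 F [-0.6 -0.5 -0.7]
[5.1, 1.9, 8.4, 0.2, 0.2, -0.5]
```

Call:
drive_tool:
  steps:
    - [[3.5,1.6,8,0.2,0.2,-0.4,60],[0,0,0,0,0,0,60]]

```text
time_s: 2.72
tool_pos: [586.1, -81.5, 150.9]
tool_rot: [0.709, 0.706, 0.001, 0.001]
contact_force: [0.3, -0.3, -0.2]
gripper_width: 56.2
```

```bash
python3 plan.py 585.4 -79.2 148 90
```

```text
pos [586.1 -81.5 150.9] dist 3.8 turn [ 0.16  0.02 -0.23] n 1 w 56.18943173328311 t 2.725 F [ 0.3 -0.3 -0.2]
[2.3, -0.7, 2.9, 0.2, 0.0, -0.2]
```

Call:
drive_tool:
  steps:
    - [[2,-0.5,3,0,0,0,60],[0,0,0,0,0,0,0],[0,0,0,0,0,0,0],[0,0,0,0,0,0,0],[0,0,0,0,0,0,0]]

```text
time_s: 3.35
tool_pos: [587.0, -79.6, 150.4]
tool_rot: [0.708, 0.706, 0.002, 0.003]
contact_force: [-0.3, 0.6, 0.2]
gripper_width: 29.2
```

```bash
python3 plan.py 608 -299 230 90
```

```text
pos [587.  -79.6 150.4] dist 234.3 turn [ 0.38  0.11 -0.21] n 5 w 29.192875370167645 t 3.35 F [-0.3  0.6  0.2]
[-44.0, 4.0, -16.0, 0.1, 0.0, -0.0]
[-44.0, 4.0, -16.0, 0.1, 0.0, -0.0]
[-44.0, 4.0, -16.0, 0.1, 0.0, -0.0]
[-44.0, 4.0, -16.0, 0.1, 0.0, -0.0]
[-44.0, 4.0, -16.0, 0.1, 0.0, -0.0]
```

Call:
drive_tool:
  steps:
    - [[0,0,-30,0.2,0,0,0],[-10,2,-35,0.1,0,0,0],[-45,4,0,0,0,0,0],[-50,5,0,0,0,0,0],[-50,5,0,0,0,0,0]]

```text
time_s: 3.98
tool_pos: [600.4, -233.9, 212.6]
tool_rot: [0.706, 0.708, -0.002, -0.003]
contact_force: [0.9, 0.8, -2.7]
gripper_width: 29.5
```

```bash
python3 plan.py 608 -299 190 90
```

```text
pos [ 600.4 -233.9  212.6] dist 69.3 turn [-0.36 -0.1   0.16] n 2 w 29.52957599282899 t 3.975 F [ 0.9  0.8 -2.7]
[-33.0, 4.0, 11.0, -0.2, -0.0, 0.1]
[-33.0, 4.0, 11.0, -0.2, -0.0, 0.1]
```

Call:
drive_tool:
  steps:
    - [[-40,4,20,0,0,0,0],[-20,4,20,0,0,0,0],[0,0,5,0,0,0,0]]

```text
time_s: 4.35
tool_pos: [607.0, -298.8, 164.0]
tool_rot: [0.708, 0.706, -0.002, -0.004]
contact_force: [-0.2, -0.1, -3.5]
gripper_width: 29.5
```

```bash
python3 plan.py 608 -299 152 90
```

```text
pos [ 607.  -298.8  164. ] dist 12.0 turn [-0.49 -0.19 -0.11] n 1 w 29.525220273789895 t 4.35 F [-0.2 -0.1 -3.5]
[-0.2, 1.1, 12.0, -0.5, -0.2, -0.1]
```

Call:
drive_tool:
  steps:
    - [[0,0.5,10,-0.4,-0.2,0,0],[0,0,1,0,0,0,0],[0,0,1,0,0,0,0]]

```text
time_s: 4.72
tool_pos: [607.4, -296.0, 151.2]
tool_rot: [0.707, 0.707, -0.0, -0.001]
contact_force: [-0.4, -0.3, -3.1]
gripper_width: 29.6
```

Call:
drive_tool:
  steps:
    - [[0,0,1,0,0,0,0],[0,0,0.5,0,0,0,0]]

```text
time_s: 4.97
tool_pos: [607.9, -295.4, 150.8]
tool_rot: [0.707, 0.708, -0.0, -0.0]
contact_force: [-0.3, -0.3, -3.0]
gripper_width: 29.8
```

Call:
drive_tool:
  steps:
    - [[-1,0,1.5,0,0,0,0],[-0.5,0,1,0,0,0,0]]

```text
time_s: 5.22
tool_pos: [608.5, -296.8, 150.8]
tool_rot: [0.706, 0.708, 0.0, 0.0]
contact_force: [-2.2, 1.9, 3.3]
gripper_width: 29.7
```

Call:
drive_tool:
  steps:
    - [[0,0,0,0,0,0,45],[0,0,0,0,0,0,60],[0,0,-40,0,0,0,60],[10,0,-45,0,0,0,60],[50,-5,0,0,0,0,60]]

```text
time_s: 5.85
tool_pos: [604.2, -239.6, 238.1]
tool_rot: [0.708, 0.706, 0.0, 0.003]
contact_force: [0.3, 0.9, -1.1]
gripper_width: 56.5
```

```bash
python3 plan.py 584.5 -16.8 225 90; python3 m.py | grep -E "red|green|yel"
```

```text
pos [ 604.2 -239.6  238.1] dist 224.1 turn [ 0.24  0.17 -0.17] n 4 w 56.48579792929074 t 5.85 F [ 0.3  0.9 -1.1]
[56.0, -5.0, 3.0, 0.1, 0.0, -0.0]
[56.0, -5.0, 3.0, 0.1, 0.0, -0.0]
[56.0, -5.0, 3.0, 0.1, 0.0, -0.0]
[56.0, -5.0, 3.0, 0.1, 0.0, -0.0]
top green 249 mec [583.3 -15.6] 14.3 plane [583.3 -15.6] 14.3 mid [583.3 -15.6 161.2] z 160.8
top yellow 316 mec [581.5  50.4] 15.1 plane [581.1  50.4] 15.3 mid [582.1  50.3 159.9] z 160.9
side green 179 mec [586.9 -15.3] 16.1 plane [587.3 -14. ] 17.8 mid [586.3 -15.6 159.8] z 160.4
side yellow 212 mec [583.6  51.6] 15.8 plane [585.3  53.5] 18.4 mid [583.5  51.7 159.2] z 160.4
side red 125 mec [ 608.  -290.4] 17.0 plane [ 609.8 -288.3] 20.0 mid [ 609.3 -290.3  159.5] z 160.3
```

Call:
drive_tool:
  steps:
    - [[56,-5,0,0,0,0,60],[56,-5,3,0.1,0,0,60],[56,-5,3,0.1,0,0,60],[50,-4,15,0,0,0,60],[0,0,25,0,0,0,60]]

```text
time_s: 6.58
tool_pos: [584.4, -12.8, 188.8]
tool_rot: [0.706, 0.708, 0.0, 0.001]
contact_force: [0.1, -0.8, 0.3]
gripper_width: 56.5
```

```bash
python3 plan.py 584.5 -16.6 150.5 90
```

```text
pos [584.4 -12.8 188.8] dist 38.5 turn [0.1  0.07 0.1 ] n 1 w 56.54508737647655 t 6.575 F [ 0.1 -0.8  0.3]
[-3.8, -0.0, 38.3, 0.1, 0.1, 0.1]
```

Call:
drive_tool:
  steps:
    - [[-2,0,20,0,0,0,60],[0,0,17,0,0,0,60],[0,0,0,0,0,0,60]]

```text
time_s: 6.95
tool_pos: [583.6, -14.9, 147.7]
tool_rot: [0.706, 0.708, -0.001, -0.0]
contact_force: [0.5, 0.4, -0.6]
gripper_width: 56.3
```

```bash
python3 plan.py 584.5 -16.6 150.5 90; python3 -c "
from h import *
print(save('wrist','w2.png')['position'])
import m; m.go(('wrist',))"
```

```text
pos [583.6 -14.9 147.7] dist 3.4 turn [-0.09  0.06  0.16] n 1 w 56.31742747206216 t 6.95 F [ 0.5  0.4 -0.6]
[-1.7, 0.9, -2.8, -0.1, 0.1, 0.2]
[583.46104068  50.32193469 307.50773936]
wrist green 4085 mec [584.1 -16.2] 15.2 plane [584.3 -15.8] 15.5 mid [584.  -15.7 158.6] z 159.6
wrist yellow 5490 mec [581.9  50. ] 15.5 plane [581.9  50. ] 15.2 mid [581.9  49.9 158.7] z 159.6
wrist jar 5090 mec [626.3 116. ] 24.4 plane [626.1 116. ] 24.5 mid [626.1 111.   53.6] z 53.6
wrist stick 6430 [643.2   2.6] [ 30.3 113.7] rect 2.88 pca 94.63 z 33.7
wrist trayrim 2167 [674.7  30.4] [  5.2 223.4] rect 1.96 pca 92.0 z 17.4
```

Call:
drive_tool:
  steps:
    - [[-1.3,0.7,-1.5,0,0,0.1,60],[0,0,0,0,0,0,0],[0,0,0,0,0,0,0],[0,0,0,0,0,0,0],[0,0,0,0,0,0,0]]

```text
time_s: 7.68
tool_pos: [587.2, -17.3, 154.0]
tool_rot: [0.707, 0.707, 0.001, 0.003]
contact_force: [0.7, 0.3, -1.7]
gripper_width: 29.2
```

```bash
python3 plan.py 538 -299 215 90
```

```text
pos [587.2 -17.3 154. ] dist 292.4 turn [0.36 0.17 0.02] n 6 w 29.232683907182842 t 7.675 F [ 0.7  0.3 -1.7]
[-47.0, -8.0, -10.0, 0.1, 0.0, 0.0]
[-47.0, -8.0, -10.0, 0.1, 0.0, 0.0]
[-47.0, -8.0, -10.0, 0.1, 0.0, 0.0]
[-47.0, -8.0, -10.0, 0.1, 0.0, 0.0]
[-47.0, -8.0, -10.0, 0.1, 0.0, 0.0]
[-47.0, -8.0, -10.0, 0.1, 0.0, 0.0]
```

Call:
drive_tool:
  steps:
    - [[0,0,-30,0.2,0.1,0,0],[-20,-4,-30,0.1,0,0,0],[-50,-9,0,0,0,0,0],[-53,-9,0,0,0,0,0],[-53,-9,0,0,0,0,0]]

```text
time_s: 8.3
tool_pos: [553.7, -193.5, 211.8]
tool_rot: [0.704, 0.71, -0.002, -0.002]
contact_force: [0.8, 0.0, -2.6]
gripper_width: 29.3
```

Call:
drive_tool:
  steps:
    - [[-50,-9,0,0,0,0,0],[-42,-7,5,0,0,0,0],[-10,0,20,0,0,0,0]]

```text
time_s: 8.68
tool_pos: [536.5, -301.4, 185.7]
tool_rot: [0.706, 0.709, -0.002, -0.002]
contact_force: [0.7, 0.4, -3.1]
gripper_width: 29.6
```

```bash
python3 plan.py 538 -298 155 90
```

```text
pos [ 536.5 -301.4  185.7] dist 30.9 turn [-0.3  -0.03  0.24] n 1 w 29.58775872463742 t 8.675 F [ 0.7  0.4 -3.1]
[3.3, 1.7, 30.7, -0.3, -0.0, 0.2]
```

Call:
drive_tool:
  steps:
    - [[3,1.5,18,-0.3,0,0.2,0],[0,0,11,0,0,0,0],[0,0,2,0,0,0,0]]

```text
time_s: 9.05
tool_pos: [537.2, -297.1, 153.3]
tool_rot: [0.707, 0.708, -0.0, -0.003]
contact_force: [-4.2, 2.2, 17.4]
gripper_width: 29.5
```

Call:
drive_tool:
  steps:
    - [[0,0,-1,0,0,0,0],[0,0,0,0,0,0,45],[0,0,0,0,0,0,60],[0,0,-40,0,0,0,60],[10,0,-45,0,0,0,60]]

```text
time_s: 9.68
tool_pos: [536.4, -284.3, 236.3]
tool_rot: [0.706, 0.708, -0.0, -0.007]
contact_force: [0.6, 0.4, -0.3]
gripper_width: 56.2
```

```bash
python3 plan.py 582 50 225 90; python3 m.py | grep -E "red|green|yel"
```

```text
pos [ 536.4 -284.3  236.3] dist 337.6 turn [-0.61 -0.54  0.19] n 6 w 56.204800099614616 t 9.675 F [ 0.6  0.4 -0.3]
[56.0, 8.0, 2.0, -0.1, -0.1, 0.0]
[56.0, 8.0, 2.0, -0.1, -0.1, 0.0]
[56.0, 8.0, 2.0, -0.1, -0.1, 0.0]
[56.0, 8.0, 2.0, -0.1, -0.1, 0.0]
[56.0, 8.0, 2.0, -0.1, -0.1, 0.0]
[56.0, 8.0, 2.0, -0.1, -0.1, 0.0]
top green 304 mec [ 535.7 -291.8] 14.9 plane [ 535.3 -290.7] 15.4 mid [ 535.2 -291.5  160. ] z 160.9
top yellow 315 mec [581.6  50.4] 15.2 plane [581.2  50.5] 15.2 mid [582.1  50.3 160.1] z 160.8
top red 285 mec [ 606.2 -291.1] 14.7 plane [ 604.9 -290.5] 15.4 mid [ 605.4 -290.7  160. ] z 160.9
side green 111 mec [ 539.5 -291.3] 16.5 plane [ 540.3 -289.8] 19.6 mid [ 538.5 -291.3  159.9] z 160.4
side yellow 208 mec [583.9  50.6] 15.9 plane [584.7  52.6] 17.5 mid [584.2  50.9 159.5] z 160.3
side red 120 mec [ 609.2 -292.1] 16.9 plane [ 611.3 -289.6] 19.4 mid [ 610.  -292.1  159.6] z 160.3
```

Call:
drive_tool:
  steps:
    - [[56,8,1,-0.1,-0.1,0,60],[56,8,1,-0.1,-0.1,0,60],[56,8,2,-0.1,-0.1,0,60],[56,8,2,-0.1,-0.1,0,60],[56,8,2,-0.1,-0.1,0,60]]

```text
time_s: 10.4
tool_pos: [578.7, -1.0, 231.0]
tool_rot: [0.708, 0.706, 0.0, 0.005]
contact_force: [-0.4, -0.1, 0.7]
gripper_width: 56.9
```

```bash
python3 plan.py 582 50 190 90
```

```text
pos [578.7  -1.  231. ] dist 65.5 turn [ 0.46  0.41 -0.15] n 2 w 56.913276361156775 t 10.4 F [-0.4 -0.1  0.7]
[26.0, 1.0, 20.0, 0.2, 0.2, -0.1]
[26.0, 2.0, 20.0, 0.2, 0.2, -0.1]
```

Call:
drive_tool:
  steps:
    - [[35,2,15,0.3,0.3,0,60],[11,1,15,0,0,0,60],[0,0,15,0,0,0,60],[0,0,0,0,0,0,60]]

```text
time_s: 10.9
tool_pos: [580.8, 48.0, 180.8]
tool_rot: [0.706, 0.708, -0.001, 0.001]
contact_force: [-0.6, 0.1, -0.8]
gripper_width: 56.3
```

```bash
python3 plan.py 582 50 148 90; python3 -c "
from h import *
print(save('wrist','w3.png')['position'])
import m; m.go(('wrist',))"
```

```text
pos [580.8  48.  180.8] dist 32.8 turn [-0.04  0.13  0.1 ] n 1 w 56.288839666815974 t 10.9 F [-0.6  0.1 -0.8]
[2.1, 1.2, 32.8, -0.0, 0.1, 0.1]
[580.5497488  113.40700899 340.53298715]
wrist yellow 2978 mec [582.   50.5] 15.2 plane [582.  51.] 15.4 mid [581.9  50.5 158.7] z 159.6
wrist jar 3983 mec [626.1 116.7] 24.4 plane [626.  116.8] 24.4 mid [625.8 116.7  53.6] z 53.7
wrist stick 2718 [643.2   3.7] [ 30.  112.3] rect 2.89 pca 86.1 z 33.6
wrist trayrim 3728 [609.4  48.9] [134.4 217.1] rect 2.02 pca 65.3 z 17.4
```

Call:
drive_tool:
  steps:
    - [[2,1,16,0,0,0,60],[0,0,14,0,0,0,60],[0,0,1,0,0,0,60]]

```text
time_s: 11.38
tool_pos: [583.8, 48.0, 150.6]
tool_rot: [0.708, 0.707, 0.001, 0.003]
contact_force: [-0.6, 0.5, -0.2]
gripper_width: 56.3
```

```bash
python3 plan.py 582 50.3 149 90
```

```text
pos [583.8  48.  150.6] dist 3.3 turn [ 0.26  0.16 -0.08] n 1 w 56.31499554873103 t 11.375 F [-0.6  0.5 -0.2]
[2.3, -1.8, 1.6, 0.3, 0.2, -0.1]
```

Call:
drive_tool:
  steps:
    - [[2,-1.5,1.5,0.3,0.2,0,35],[0,0,0,0,0,0,0],[0,0,0,0,0,0,0],[0,0,0,0,0,0,0]]

```text
time_s: 11.88
tool_pos: [582.5, 50.2, 149.4]
tool_rot: [0.708, 0.707, 0.0, -0.0]
contact_force: [-0.3, -0.3, -1.5]
gripper_width: 29.9
```

Call:
drive_tool:
  steps:
    - [[0,0,-30,0,0,0,0],[-20,-10,-30,0,0,0,0],[-45,-25,0,0,0,0,0],[-48,-30,0,0,0,0,0],[-48,-30,0,0,0,0,0]]

```text
time_s: 12.5
tool_pos: [484.7, -112.2, 208.9]
tool_rot: [0.705, 0.709, -0.001, -0.002]
contact_force: [0.2, 0.0, -2.4]
gripper_width: 29.1
```

```bash
python3 plan.py 468 -298 205 90
```

```text
pos [ 484.7 -112.2  208.9] dist 186.6 turn [-0.23 -0.03  0.36] n 4 w 29.133838974534722 t 12.5 F [ 0.2  0.  -2.4]
[-46.0, -4.0, 1.0, -0.1, -0.0, 0.1]
[-46.0, -4.0, 1.0, -0.1, -0.0, 0.1]
[-46.0, -4.0, 1.0, -0.1, -0.0, 0.1]
[-46.0, -4.0, 1.0, -0.1, -0.0, 0.1]
```

Call:
drive_tool:
  steps:
    - [[-52,-5,0,0,0,0,0],[-52,-5,0,0,0,0,0],[-45,-4,0,0,0,0,0],[-20,-2,10,0,0,0,0],[-5,0,20,0,0,0,0]]

```text
time_s: 13.12
tool_pos: [465.8, -293.0, 177.1]
tool_rot: [0.706, 0.708, -0.001, -0.001]
contact_force: [-0.2, 0.0, -3.4]
gripper_width: 29.5
```

```bash
python3 plan.py 468 -297 152 90
```

```text
pos [ 465.8 -293.   177.1] dist 25.6 turn [-0.18 -0.04  0.11] n 1 w 29.48795716210247 t 13.125 F [-0.2  0.  -3.4]
[-4.0, 2.3, 25.1, -0.2, -0.0, 0.1]
```

Call:
drive_tool:
  steps:
    - [[-4,2,15,0,0,0,0],[0,0,8,0,0,0,0],[0,0,2,0,0,0,0]]

```text
time_s: 13.5
tool_pos: [467.0, -295.0, 149.4]
tool_rot: [0.706, 0.708, -0.001, -0.004]
contact_force: [-4.3, 1.5, 11.7]
gripper_width: 29.5
```

Touching down (12 N). Releasing and rising, then on to the stick.

Call:
drive_tool:
  steps:
    - [[0,0,-0.5,0,0,0,45],[0,0,0,0,0,0,60],[0,0,-40,-0.3,-0.3,0,60],[10,0,-40,0,0,0,60],[50,5,0,0,0,0,60]]

```text
time_s: 14.12
tool_pos: [474.2, -235.4, 235.4]
tool_rot: [0.706, 0.708, -0.0, 0.003]
contact_force: [0.0, 1.2, -0.2]
gripper_width: 56.1
```

```bash
python3 m.py; python3 plan.py 644 -14.8 180 92.5; python3 -c "
from h import *
save('side','s1.png')"
```

```text
top green 1 mec [382.8 184.6] 0.0 plane [382.8 184.7] 0.0 mid [382.8 184.6 156. ] z 156.0
top red 4 mec [ 593.4 -289.9] 1.4 plane [ 593.7 -290.4] 1.1 mid [ 593.6 -289.9  159.5] z 159.6
top jar 244 mec [631.2 121.1] 21.8 plane [631.2 121.1] 21.8 mid [633.2 120.4  54.7] z 54.7
top stick 1326 [643.6 -14.7] [ 29.6 149.1] rect 2.9 pca 92.83 z 34.8
top mat 2773 [ 534.5 -274. ] [232.  87.] rect 1.12 pca 4.91 z 5.1
top trayrim 1166 [610.8  17.2] [135.  279.3] rect 1.95 pca 91.47 z 18.3
top jawB 647 [534.8 336.8] [22.9 90.5] rect 0.91 pca 90.15 z 44.9
top jawF 633 [466.4 335.5] [90.1 21.8] rect 89.72 pca 91.16 z 45.0
side green 115 mec [ 536.7 -291. ] 17.8 plane [ 542.  -288.7] 21.2 mid [ 538.5 -292.3  159.3] z 160.4
side yellow 105 mec [ 468.4 -291.2] 15.1 plane [ 470.2 -289.3] 20.1 mid [ 468.5 -291.2  159.9] z 160.4
side red 120 mec [ 609.1 -290.3] 16.2 plane [ 609.8 -288.3] 20.0 mid [ 609.6 -290.   159.5] z 160.3
side jar 549 mec [627.8 118. ] 25.8 plane [628.8 119. ] 26.1 mid [628.  118.5  54.5] z 54.6
side stick 1054 [645.8 -15. ] [ 31.5 153. ] rect 2.89 pca 92.87 z 34.7
side mat 1584 [ 535.  -280.3] [230.4 102.1] rect 0.78 pca 177.77 z 5.0
side trayrim 1188 [611.4  17.8] [137.  282.5] rect 1.98 pca 91.4 z 17.8
side jawB 716 [535.9 336.5] [23.6 90.8] rect 0.4 pca 90.87 z 44.6
side jawF 653 [467.8 335.6] [24.  90.3] rect 0.39 pca 90.83 z 44.7
pos [ 473.2 -230.8  232.2] dist 280.3 turn [-0.02  0.   -2.01] n 5 w 56.380539621007564 t 14.225 F [-0.3 -0.9  0.3]
[43.0, 35.0, 10.0, -0.0, 0.0, -0.4]
[43.0, 35.0, 10.0, -0.0, 0.0, -0.4]
[42.0, 35.0, 10.0, -0.0, 0.0, -0.4]
[42.0, 35.0, 10.0, -0.0, 0.0, -0.4]
[42.0, 36.0, 10.0, -0.0, 0.0, -0.4]
```

View pics/s1.png

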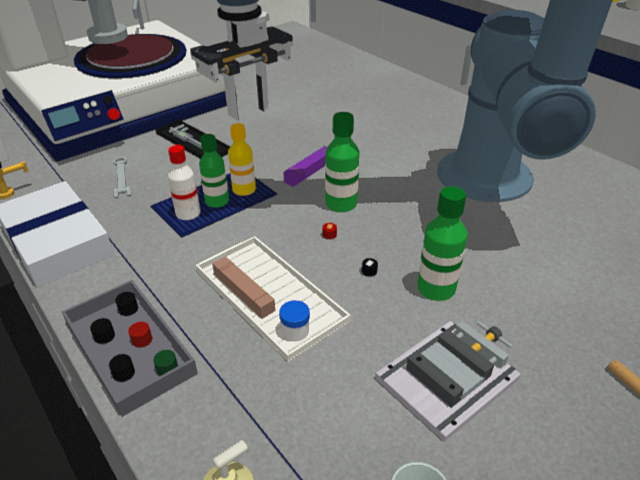

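All three bottles stand on the mat (caps at about (176,155), (209,142) and (238,130)). The stick is unobstructed at (243,287).

Call:
drive_tool:
  steps:
    - [[43,35,10,0,0,-0.6,60],[43,35,10,0,0,-0.6,60],[42,35,10,0,0,-0.6,60],[42,35,10,0,0,-0.6,60],[42,36,10,0,0,-0.6,60]]

```text
time_s: 14.9
tool_pos: [648.8, -17.4, 180.5]
tool_rot: [0.688, 0.725, -0.001, 0.003]
contact_force: [1.1, -1.1, 0.8]
gripper_width: 56.3
```

```bash
python3 plan.py 643.8 -14.8 110 92.9
```

```text
pos [648.8 -17.4 180.5] dist 70.7 turn [0.16 0.3  0.08] n 2 w 56.34031382448623 t 14.9 F [ 1.1 -1.1  0.8]
[2.0, -3.0, 35.0, 0.1, 0.2, 0.0]
[2.0, -2.0, 35.0, 0.1, 0.2, 0.0]
```

Call:
drive_tool:
  steps:
    - [[1,-3,45,0.1,0.2,0,60],[1,-2,40,0,0,0,60],[0,0,8,0,0,0,60],[0,0,0,0,0,0,60]]

```text
time_s: 15.4
tool_pos: [647.3, -15.5, 84.0]
tool_rot: [0.687, 0.727, -0.0, 0.002]
contact_force: [0.3, 0.0, -0.6]
gripper_width: 56.4
```

```bash
python3 plan.py 643.8 -14.8 41 92.9; python3 -c "
from h import *
save('wrist','w4.png')
import m; m.go(('wrist',))"
```

```text
pos [647.3 -15.5  84. ] dist 43.1 turn [0.13 0.14 0.3 ] n 1 w 56.381844681525294 t 15.4 F [ 0.3  0.  -0.6]
[1.0, -3.6, 43.0, 0.1, 0.1, 0.3]
wrist jar 3370 mec [627.2 108.2] 22.5 plane [627.2 107.6] 22.4 mid [627.2 100.8  53.5] z 53.6
wrist stick 12556 [643.5  -2.4] [ 30.1 123.7] rect 2.77 pca 92.88 z 33.7
wrist trayrim 2851 [545.1  32.5] [  5.2 165.6] rect 2.07 pca 91.99 z 17.3
```

View pics/w4.png

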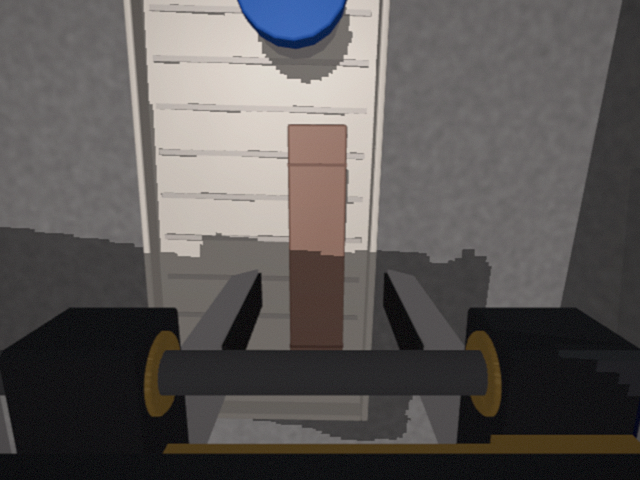

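The stick runs straight between the fingers (columns 289–346), with the jar clear at the top. I'll descend onto it now.

Call:
drive_tool:
  steps:
    - [[1,-3,25,0,0,0.2,60],[0,0,14,0,0,0,60],[0,0,0,0,0,0,60]]

```text
time_s: 15.88
tool_pos: [649.1, -16.3, 51.1]
tool_rot: [0.689, 0.725, 0.003, 0.007]
contact_force: [0.2, -0.1, -0.2]
gripper_width: 56.7
```

```bash
python3 plan.py 643.7 -15 41 92.9
```

```text
pos [649.1 -16.3  51.1] dist 11.6 turn [0.8  0.31 0.04] n 1 w 56.70609826577507 t 15.875 F [ 0.2 -0.1 -0.2]
[1.7, -5.4, 10.1, 0.8, 0.3, 0.0]
```

Call:
drive_tool:
  steps:
    - [[1.5,-5,9,0.8,0.3,0,60],[0,0,0,0,0,0,60]]

```text
time_s: 16.12
tool_pos: [645.0, -15.4, 43.4]
tool_rot: [0.689, 0.725, 0.0, 0.001]
contact_force: [-0.7, -0.5, -0.4]
gripper_width: 56.7
```

```bash
python3 plan.py 643.7 -15 41 92.9
```

```text
pos [645.  -15.4  43.4] dist 2.8 turn [0.1  0.03 0.04] n 1 w 56.73463800424345 t 16.125 F [-0.7 -0.5 -0.4]
[0.5, -1.3, 2.4, 0.1, 0.0, 0.0]
```

Call:
drive_tool:
  steps:
    - [[0.5,-1,2,0,0,0,35],[0,0,0,0,0,0,0],[0,0,0,0,0,0,0],[0,0,0,0,0,0,0]]

```text
time_s: 16.62
tool_pos: [644.6, -15.0, 42.3]
tool_rot: [0.689, 0.725, 0.001, 0.001]
contact_force: [0.5, -0.1, -2.0]
gripper_width: 29.8
```

Call:
drive_tool:
  steps:
    - [[0,0,-25,0,0,0,0],[0,0,-40,0,0,0,0],[20,-5,-20,0,0,0.2,0],[45,-18,0,0,0,0.3,0],[50,-20,0,0,0,0.3,0]]

```text
time_s: 17.25
tool_pos: [593.4, 100.7, 127.1]
tool_rot: [0.696, 0.718, 0.0, -0.001]
contact_force: [0.5, 0.8, -2.3]
gripper_width: 29.3
```

```bash
python3 plan.py 501.3 336.1 120 90.6
```

```text
pos [593.4 100.7 127.1] dist 252.8 turn [-0.07 -0.08  1.19] n 5 w 29.311160291466532 t 17.25 F [ 0.5  0.8 -2.3]
[48.0, -17.0, 2.0, -0.0, -0.0, 0.2]
[48.0, -17.0, 1.0, -0.0, -0.0, 0.2]
[47.0, -17.0, 1.0, -0.0, -0.0, 0.2]
[47.0, -18.0, 1.0, -0.0, -0.0, 0.2]
[47.0, -18.0, 1.0, -0.0, -0.0, 0.2]
```

Call:
drive_tool:
  steps:
    - [[50,-17,1,0,0,0.2,0],[50,-17,1,0,0,0.2,0],[48,-17,1,0,0,0.2,0],[45,-18,1,0,0,0.3,0],[30,-13,1,0,0,0.2,0]]

```text
time_s: 17.88
tool_pos: [494.0, 333.8, 119.2]
tool_rot: [0.702, 0.712, -0.002, -0.004]
contact_force: [1.2, -0.2, -2.4]
gripper_width: 29.4
```

```bash
python3 plan.py 501.3 336.1 85 90.6
```

```text
pos [494.  333.8 119.2] dist 35.1 turn [-0.5  -0.1   0.27] n 1 w 29.407086283062224 t 17.875 F [ 1.2 -0.2 -2.4]
[2.1, 7.6, 34.2, -0.5, -0.1, 0.3]
```

Call:
drive_tool:
  steps:
    - [[1,7,15,-0.4,-0.1,0.3,0],[0,0,14,0,0,0,0],[0,0,0,0,0,0,0]]

```text
time_s: 18.25
tool_pos: [497.0, 336.4, 86.1]
tool_rot: [0.702, 0.712, -0.003, -0.001]
contact_force: [-0.0, 0.2, -1.6]
gripper_width: 29.8
```

```bash
python3 plan.py 501.3 336.1 70 90.6;  python3 -c "
from h import *
d=save('wrist','w5.png'); P=cloud(d); hsv=cv2.cvtColor(d['color'],cv2.COLOR_RGB2HSV); h,s,v=[hsv[...,i].astype(int) for i in range(3)]
z=sensors.sense()['tool_pos'][2]-8.3
m=(abs(P[...,2]-z)<3)&(h<15)&(s>40)&(d['depth']>0)
q=P[m]; print('stick',np.round(cv2.minAreaRect(q[:,:2].astype(np.float32))[0],1),cv2.minAreaRect(q[:,:2].astype(np.float32))[1:],q[:,1].min(),q[:,1].max(),np.median(q[:,2]))
j=(abs(P[...,2]-44)<1.5)&(d['depth']>0)&(v<100)
nn,l,st,c=cv2.connectedComponentsWithStats(j.astype(np.uint8))
for i in range(1,nn):
  if st[i,4]>100: q=P[l==i]; print(st[i],[np.round(a,2) for a in cv2.minAreaRect(q[:,:2].astype(np.float32))])
save('side','s5.png')
"
```

```text
pos [497.  336.4  86.1] dist 16.7 turn [-0.34  0.12  0.19] n 1 w 29.767523797443708 t 18.25 F [-0.   0.2 -1.6]
[-0.3, 4.3, 16.1, -0.3, 0.1, 0.2]
stick [496.9 335.6] ((30.194623947143555, 150.1740264892578), 0.6494823694229126) 260.5919162635324 410.86721659154347 77.52703713218217
[ 241  187   45  122 3817] [array([466.37, 348.54]), array([21.92, 64.1 ]), np.float64(0.58)]
[ 374  187   46  127 4304] [array([534.16, 348.11]), array([21.99, 66.95]), np.float64(1.67)]
```

View pics/w5.png

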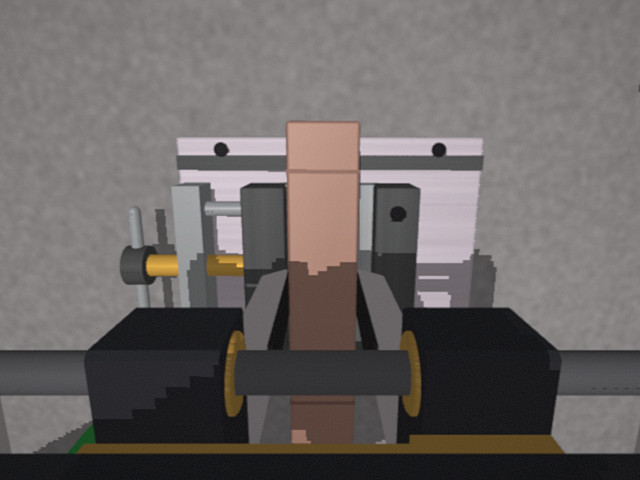

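View pics/s5.png

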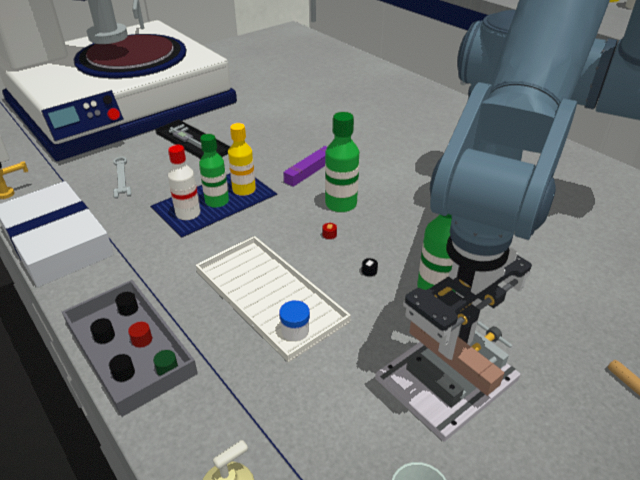

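The wrist view shows the stick over the vise (columns 288–359) with jaws at columns 241–286 and 374–420. It sits 3.5 mm too far front and its yaw matches. I'll correct x and lower it.

Call:
drive_tool:
  steps:
    - [[0.3,3.5,5,-0.2,0.1,0,0],[0,0,3,0,0,0,0],[0,0,0,0,0,0,0]]

```text
time_s: 18.73
tool_pos: [503.6, 336.1, 80.4]
tool_rot: [0.703, 0.711, 0.001, 0.0]
contact_force: [0.4, 0.2, -2.4]
gripper_width: 29.7
```

```bash
cat > st.py <<'E'
from h import *
d=get_image('wrist'); P=cloud(d); hsv=cv2.cvtColor(d['color'],cv2.COLOR_RGB2HSV); h,s,v=[hsv[...,i].astype(int) for i in range(3)]
z=sensors.sense()['tool_pos'][2]-8.3
m=(abs(P[...,2]-z)<4)&(h<15)&(s>40)&(d['depth']>0)
q=P[m]; r=cv2.minAreaRect(q[:,:2].astype(np.float32)); print('stick',np.round(r[0],1),r[1:],np.median(q[:,2]))
E
python3 plan.py 500.6 336.1 69 90.6; python3 st.py
```

```text
pos [503.6 336.1  80.4] dist 11.8 turn [ 0.14 -0.1   0.03] n 1 w 29.717419381843165 t 18.725 F [ 0.4  0.2 -2.4]
[-0.0, -3.0, 11.4, 0.1, -0.1, 0.0]
stick [503.6 335.5] ((30.323328018188477, 150.10906982421875), 0.4954448342323303) 71.8280514957977
```

Call:
drive_tool:
  steps:
    - [[0.5,-2.5,5,0,0,0,0],[0,0,3,0,0,0,0]]

```text
time_s: 19.02
tool_pos: [501.3, 336.8, 72.6]
tool_rot: [0.703, 0.711, 0.002, 0.0]
contact_force: [0.4, 0.3, -2.5]
gripper_width: 29.7
```

```bash
python3 plan.py 500.6 336.1 69 90.6; python3 st.py
```

```text
pos [501.3 336.8  72.6] dist 3.7 turn [ 0.2  -0.13  0.03] n 1 w 29.70361951051826 t 19.025 F [ 0.4  0.3 -2.5]
[-0.7, -0.7, 3.6, 0.2, -0.1, 0.0]
stick [501.2 336.1] ((30.354455947875977, 150.13119506835938), 0.5278178453445435) 63.985285699153195
```

Call:
drive_tool:
  steps:
    - [[0,-0.5,2.5,0.2,0,0,0],[0,0,1.5,0,0,0,0]]

```text
time_s: 19.32
tool_pos: [500.6, 336.8, 68.2]
tool_rot: [0.703, 0.711, 0.0, -0.001]
contact_force: [-2.3, -1.9, 5.1]
gripper_width: 29.5
```

Call:
drive_tool:
  steps:
    - [[0,0,0,0,0,0,45],[0,0,-1,0,0,0,55],[0,0,-30,0,0,0,60],[0,0,-50,0,0,0,60],[0,0,-50,0,0,0,60]]

```text
time_s: 19.95
tool_pos: [499.0, 335.7, 199.0]
tool_rot: [0.703, 0.711, -0.003, -0.002]
contact_force: [0.1, -0.4, 0.3]
gripper_width: 56.2
```

```bash
python3 plan.py 467 -293 240 90; python3 -c "
from h import *
save('wrist','w6.png')
import m; m.go(('side','wrist'))"
```

```text
pos [499.  335.7 199. ] dist 630.9 turn [-0.41  0.04  0.62] n 11 w 56.190773276296504 t 19.95 F [ 0.1 -0.4  0.3]
[-57.0, -4.0, -4.0, -0.0, 0.0, 0.1]
[-57.0, -3.0, -4.0, -0.0, 0.0, 0.1]
[-57.0, -3.0, -4.0, -0.0, 0.0, 0.1]
[-57.0, -3.0, -4.0, -0.0, 0.0, 0.1]
[-57.0, -3.0, -4.0, -0.0, 0.0, 0.1]
[-57.0, -3.0, -4.0, -0.0, 0.0, 0.1]
[-57.0, -3.0, -4.0, -0.0, 0.0, 0.1]
[-57.0, -3.0, -4.0, -0.0, 0.0, 0.1]
[-57.0, -3.0, -4.0, -0.0, 0.0, 0.1]
[-57.0, -3.0, -4.0, -0.0, 0.0, 0.1]
[-57.0, -3.0, -4.0, -0.0, 0.0, 0.1]
side green 114 mec [ 537.6 -292.1] 17.3 plane [ 537.8 -289.3] 19.6 mid [ 538.2 -291.2  159.3] z 160.3
side yellow 107 mec [ 468.3 -292.5] 16.0 plane [ 470.7 -290.3] 19.2 mid [ 468.5 -293.2  159.2] z 160.4
side red 124 mec [ 610.2 -291.3] 16.9 plane [ 610.5 -289.1] 19.7 mid [ 609.8 -290.6  159.1] z 160.2
side jar 548 mec [628.8 118.5] 25.2 plane [628.6 119.7] 26.1 mid [628.4 118.3  54.5] z 54.7
side stick 100 [515.1 380.4] [10.4 63.4] rect 9.36 pca 92.74 z 35.1
side stickvise 1862 [501.6 336.7] [ 33.7 150.3] rect 0.62 pca 90.56 z 60.4
side mat 1579 [ 534.  -278.7] [102.1 231.9] rect 89.96 pca 177.41 z 5.0
side trayrim 1190 [612.   17.7] [136.7 284. ] rect 2.22 pca 91.45 z 17.8
side jawB 728 [536.2 336.5] [23.8 90.1] rect 0.85 pca 90.83 z 44.6
side jawF 513 [466. 336.] [20.4 90.9] rect 1.2 pca 90.57 z 44.6
wrist stick 1 [400.7 333. ] [0. 0.] rect 0.0 pca 90.0 z 37.1
wrist stickvise 7404 [500.5 336.2] [ 30.2 150.5] rect 0.52 pca 90.65 z 59.6
wrist trayrim 497 [564.6 149.7] [75.5 34.9] rect 31.01 pca 19.19 z 17.3
wrist jawB 2419 [534.4 336.4] [22.  89.8] rect 0.83 pca 90.98 z 43.8
wrist jawF 2388 [466.6 335.7] [22.  89.7] rect 0.86 pca 90.75 z 43.8
```

View pics/w6.png

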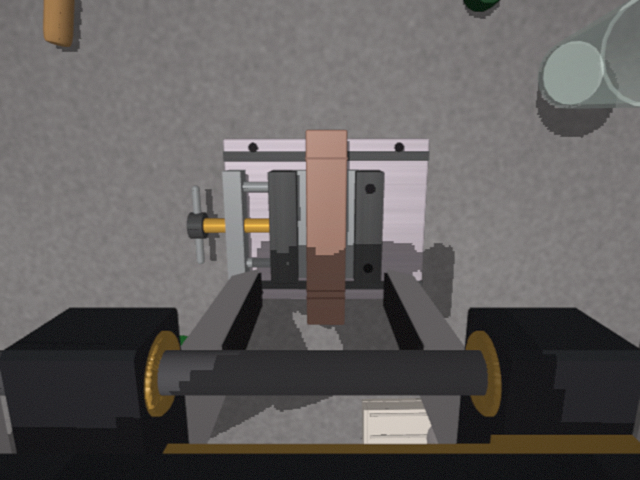

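The stick sits at (500.5,336.2) and the jaws' mean centre is (500.5,336.05), so it lies flat and centred (image columns 306–347). Next, yellow goes back.

Call:
drive_tool:
  steps:
    - [[-50,0,-8,0,0,0.1,60],[-57,-2,-8,0,0,0.1,60],[-57,-3,-8,0,0,0.1,60],[-57,-3,-4,0,0,0.1,60],[-57,-3,-4,0,0,0.1,60]]

```text
time_s: 20.72
tool_pos: [489.1, 53.5, 226.8]
tool_rot: [0.704, 0.71, -0.003, -0.004]
contact_force: [0.5, -0.3, -0.2]
gripper_width: 56.3
```

Call:
drive_tool:
  steps:
    - [[-57,-3,0,0,0,0.1,60],[-57,-3,0,0,0,0,60],[-57,-3,0,0,0,0,60],[-57,-3,0,0,0,0,60],[-50,-3,0,0,0,0,60]]

```text
time_s: 21.35
tool_pos: [471.4, -232.7, 219.5]
tool_rot: [0.705, 0.709, -0.004, -0.008]
contact_force: [0.0, 0.0, 0.2]
gripper_width: 56.4
```

```bash
python3 plan.py 467.5 -294 215 90
```

```text
pos [ 471.4 -232.7  219.5] dist 61.6 turn [-0.95 -0.32  0.38] n 2 w 56.39733744560365 t 21.35 F [0.  0.  0.2]
[-31.0, -2.0, 2.0, -0.5, -0.2, 0.2]
[-31.0, -2.0, 2.0, -0.5, -0.2, 0.2]
```

Call:
drive_tool:
  steps:
    - [[-40,-2,2,-0.6,-0.2,0.3,60],[-18,-1,10,-0.3,0,0,60],[0,0,22,0,0,0,60],[0,0,0,0,0,0,60]]

```text
time_s: 21.85
tool_pos: [465.4, -292.8, 177.9]
tool_rot: [0.708, 0.706, 0.001, -0.006]
contact_force: [0.0, -0.7, -0.8]
gripper_width: 56.0
```

```bash
cat > caps.py <<'E'
from h import *
d=get_image('wrist'); P=cloud(d); hsv=cv2.cvtColor(d['color'],cv2.COLOR_RGB2HSV); h,s,v=[hsv[...,i].astype(int) for i in range(3)]
for k,m in {'green':(h>45)&(h<80)&(s>100),'yellow':(h>15)&(h<32)&(s>120),'red':((h<6)|(h>174))&(s>150)}.items():
    m=m&(abs(P[...,2]-159.5)<3)&(d['depth']>0)
    nn,l,st,c=cv2.connectedComponentsWithStats(m.astype(np.uint8),connectivity=4)
    for i in range(1,nn):
        if st[i,4]>300: q=P[l==i]; c0,r=cv2.minEnclosingCircle(q[:,:2].astype(np.float32)); print(k,st[i].tolist(),np.round(c0,1),round(r,1),np.median(q[:,2]).round(1))
E
python3 caps.py; python3 plan.py 467.5 -294 149 90
```

```text
green [441, 258, 65, 60, 2768] [ 535.5 -293. ] 15.2 159.6
yellow [292, 261, 63, 61, 3029] [ 465.4 -294.1] 15.0 159.6
red [593, 257, 47, 62, 2283] [ 606.  -292.6] 14.9 159.6
pos [ 466.1 -293.3  179.3] dist 30.4 turn [-0.28 -0.41 -0.17] n 1 w 56.022190108628614 t 21.9 F [-0.5  0.3 -1.1]
[-0.9, 1.5, 30.3, -0.3, -0.4, -0.2]
```

Call:
drive_tool:
  steps:
    - [[-0.5,0,15,-0.3,-0.4,-0.2,60],[0,0,14,0,0,0,60],[0,0,0,0,0,0,60]]

```text
time_s: 22.28
tool_pos: [466.8, -292.5, 149.2]
tool_rot: [0.706, 0.708, 0.0, 0.001]
contact_force: [-0.5, -0.3, 1.0]
gripper_width: 56.5
```

```bash
python3 plan.py 465.5 -294 149 90
```

```text
pos [ 466.8 -292.5  149.2] dist 2.0 turn [0.09 0.06 0.17] n 1 w 56.491333723711016 t 22.275 F [-0.5 -0.3  1. ]
[-1.5, -1.3, 0.2, 0.1, 0.1, 0.2]
```

Call:
drive_tool:
  steps:
    - [[-1.2,-1,0,0,0,0.1,35],[0,0,0,0,0,0,0],[0,0,0,0,0,0,0],[0,0,0,0,0,0,0]]

```text
time_s: 22.78
tool_pos: [466.3, -294.2, 150.2]
tool_rot: [0.707, 0.708, 0.0, 0.002]
contact_force: [-0.4, 1.1, -2.3]
gripper_width: 29.6
```

```bash
python3 caps.py; python3 plan.py 582 50 205 90
```

```text
green [459, 273, 76, 51, 2092] [ 536.  -292.5] 15.0 159.6
yellow [285, 276, 76, 72, 4135] [ 466.2 -293.8] 15.4 159.6
pos [ 466.3 -294.2  150.2] dist 367.2 turn [0.17 0.13 0.08] n 7 w 29.520121986867235 t 22.825 F [-0.4 -0.6  0.1]
[49.0, 17.0, -8.0, 0.0, 0.0, 0.0]
[49.0, 17.0, -8.0, 0.0, 0.0, 0.0]
[49.0, 17.0, -8.0, 0.0, 0.0, 0.0]
[49.0, 17.0, -8.0, 0.0, 0.0, 0.0]
[49.0, 17.0, -8.0, 0.0, 0.0, 0.0]
[49.0, 17.0, -8.0, 0.0, 0.0, 0.0]
[49.0, 17.0, -8.0, 0.0, 0.0, 0.0]
```

Call:
drive_tool:
  steps:
    - [[0,0,-25,0,0,0,0],[10,0,-30,0,0,0,0],[35,5,0,0,0,0,0],[45,15,0,0,0,0,0],[45,20,0,0,0,0,0]]

```text
time_s: 23.45
tool_pos: [504.7, -157.1, 204.3]
tool_rot: [0.709, 0.705, 0.0, -0.001]
contact_force: [1.3, 0.4, -3.2]
gripper_width: 29.2
```

Call:
drive_tool:
  steps:
    - [[45,20,0,0,0,0,0],[45,20,0,0,0,0,0],[45,18,0,0,0,0,0],[35,10,0,0,0,0,0],[20,5,0,0,0,0,0]]

```text
time_s: 24.08
tool_pos: [578.8, 41.2, 201.3]
tool_rot: [0.708, 0.706, -0.001, -0.003]
contact_force: [-0.6, -0.7, -2.5]
gripper_width: 29.3
```

```bash
python3 plan.py 582 50.3 165 90
```

```text
pos [578.8  41.2 201.3] dist 37.6 turn [-0.3  -0.13 -0.19] n 1 w 29.275654626967533 t 24.075 F [-0.6 -0.7 -2.5]
[9.0, 3.3, 36.4, -0.3, -0.1, -0.2]
```

Call:
drive_tool:
  steps:
    - [[8,3,15,-0.3,-0.1,-0.2,0],[0,0,17,0,0,0,0],[0,0,0,0,0,0,0]]

```text
time_s: 24.45
tool_pos: [580.1, 49.8, 164.5]
tool_rot: [0.706, 0.708, -0.002, -0.002]
contact_force: [-0.7, 0.2, -2.4]
gripper_width: 29.4
```

```bash
sed -i 's/abs(P\[...,2\]-159.5)<3/(P[...,2]>150)\&(P[...,2]<215)/' caps.py; cat >> caps.py <<'E'
E
python3 caps.py; python3 plan.py 582 50.3 151 90
```

```text
yellow [285, 260, 76, 87, 5167] [580.   49.3] 16.2 173.8
pos [580.7  49.7 165.5] dist 14.6 turn [-0.17 -0.    0.09] n 1 w 29.4725347331741 t 24.5 F [-1.3  0.4 -3.2]
[0.6, 1.4, 14.5, -0.2, -0.0, 0.1]
```

Call:
drive_tool:
  steps:
    - [[0.6,1.5,8,-0.2,0,0,0],[0,0,2,0,0,0,0]]

```text
time_s: 24.75
tool_pos: [582.7, 49.0, 155.6]
tool_rot: [0.707, 0.707, 0.001, 0.001]
contact_force: [-0.1, -0.2, -3.1]
gripper_width: 29.3
```

```bash
python3 caps.py; python3 plan.py 582 50.3 151 90
```

```text
yellow [284, 266, 77, 82, 4783] [582.8  48.3] 16.3 164.9
pos [582.9  49.  155.8] dist 5.1 turn [ 0.16  0.02 -0.01] n 1 w 29.21075526522727 t 24.8 F [ 0.4 -0.5 -2.2]
[1.3, -0.9, 4.8, 0.2, 0.0, -0.0]
```

```bash
cat > caps.py <<'E'
from h import *
d=get_image('wrist'); P=cloud(d); hsv=cv2.cvtColor(d['color'],cv2.COLOR_RGB2HSV); h,s,v=[hsv[...,i].astype(int) for i in range(3)]
for k,m in {'green':(h>45)&(h<80)&(s>100),'yellow':(h>15)&(h<32)&(s>120),'red':((h<6)|(h>174))&(s>150)}.items():
    m=m&(P[...,2]>155)&(P[...,2]<215)&(d['depth']>0)
    nn,l,st,c=cv2.connectedComponentsWithStats(m.astype(np.uint8),connectivity=4)
    for i in range(1,nn):
        if st[i,4]<300: continue
        q=P[l==i]; z=np.median(q[:,2]); q=q[abs(q[:,2]-z)<2]
        A=np.c_[q[:,:2]-q[:,:2].mean(0),np.ones(len(q))]; a=np.linalg.lstsq(A,q[:,2],rcond=None)[0]
        c0,r=cv2.minEnclosingCircle(q[:,:2].astype(np.float32)); print(k,st[i].tolist(),np.round(c0,1),round(r,1),z.round(1),'slope deg',np.degrees(a[:2]).round(1))
E
python3 caps.py
```

```text
yellow [285, 269, 76, 79, 4559] [582.9  49.1] 15.5 165.2 slope deg [ 0.1 -0.3]
```

Call:
drive_tool:
  steps:
    - [[1,-0.8,3.5,0,0,0,0],[0.3,0,1,0,0,0,0]]

```text
time_s: 25.1
tool_pos: [582.7, 50.3, 152.2]
tool_rot: [0.707, 0.707, 0.001, 0.002]
contact_force: [0.8, -0.1, -3.7]
gripper_width: 29.2
```

```bash
python3 caps.py; python3 plan.py 582 50.3 151 90
```

```text
yellow [285, 272, 76, 76, 4378] [582.6  50.6] 15.5 161.6 slope deg [-0.  -0.2]
pos [582.8  50.3 152.3] dist 1.5 turn [ 0.27  0.03 -0.01] n 1 w 29.340419283977916 t 25.15 F [ 1.   0.7 -2.5]
[-0.0, -0.8, 1.2, 0.3, 0.0, -0.0]
```

Call:
drive_tool:
  steps:
    - [[-0.2,-0.6,2,0,0,0,0],[0,0,0.5,0,0,0,0]]

```text
time_s: 25.4
tool_pos: [582.4, 50.2, 150.2]
tool_rot: [0.707, 0.707, 0.002, 0.002]
contact_force: [-0.9, -0.2, -0.4]
gripper_width: 29.4
```

```bash
python3 caps.py
```

```text
yellow [285, 274, 76, 74, 4256] [582.4  50.5] 15.7 159.6 slope deg [-0.1 -0.2]
```

On target (582.4,50.5 against 582.0,50.3) and resting. Releasing.

Call:
drive_tool:
  steps:
    - [[0,0,0,0,0,0,40],[0,0,0,0,0,0,55],[0,0,-30,0,0,0,60],[0,0,-40,0,0,0,60]]

```text
time_s: 25.95
tool_pos: [581.1, 50.2, 219.7]
tool_rot: [0.707, 0.707, 0.0, 0.001]
contact_force: [1.1, 0.1, 0.6]
gripper_width: 56.6
```

```bash
python3 caps.py; python3 plan.py 536 -293 215 90
```

```text
yellow [298, 235, 54, 53, 2125] [582.4  50.7] 15.0 159.6 slope deg [ 0.  -0.1]
pos [584.3  50.  226.7] dist 346.6 turn [0.7  0.08 0.01] n 6 w 56.352327832326004 t 26.0 F [1.8 0.2 3.2]
[-57.0, -8.0, 2.0, 0.1, 0.0, 0.0]
[-57.0, -8.0, 2.0, 0.1, 0.0, 0.0]
[-57.0, -8.0, 2.0, 0.1, 0.0, 0.0]
[-57.0, -8.0, 2.0, 0.1, 0.0, 0.0]
[-57.0, -8.0, 2.0, 0.1, 0.0, 0.0]
[-57.0, -8.0, 2.0, 0.1, 0.0, 0.0]
```

Yellow is home at (582.4,50.7), within 0.5 mm. Now green.

Call:
drive_tool:
  steps:
    - [[-57,-8,0,0.2,0,0,60],[-57,-8,0,0.2,0,0,60],[-57,-8,0,0.1,0,0,60],[-57,-8,2,0,0,0,60],[-57,-8,2,0,0,0,60]]

```text
time_s: 26.62
tool_pos: [547.6, -240.4, 227.9]
tool_rot: [0.704, 0.71, 0.004, 0.007]
contact_force: [0.6, -0.5, -0.9]
gripper_width: 56.3
```

```bash
python3 plan.py 536 -293 180 90
```

```text
pos [ 547.6 -240.4  227.9] dist 72.1 turn [0.89 0.31 0.49] n 2 w 56.27500734674687 t 26.625 F [ 0.6 -0.5 -0.9]
[-26.0, -6.0, 24.0, 0.4, 0.2, 0.2]
[-26.0, -6.0, 24.0, 0.4, 0.2, 0.2]
```

Call:
drive_tool:
  steps:
    - [[-36,-8,10,0.6,0.2,0.4,60],[-12,-2,15,0.2,0.1,0.1,60],[0,0,20,0,0,0,60],[0,0,0,0,0,0,60]]

```text
time_s: 27.12
tool_pos: [537.6, -291.9, 180.3]
tool_rot: [0.709, 0.706, 0.001, 0.001]
contact_force: [-1.0, 0.1, 0.5]
gripper_width: 56.5
```

```bash
python3 caps.py;python3 plan.py 535.8 -292.8 149 90
```

```text
green [287, 257, 64, 62, 3015] [ 536. -293.] 14.8 159.6 slope deg [ 0.1 -0.4]
red [435, 255, 66, 62, 2878] [ 606.8 -292.6] 14.7 159.6 slope deg [ 0.4 -0.4]
pos [ 538.2 -292.2  181.6] dist 32.7 turn [ 0.23  0.07 -0.22] n 1 w 56.318514809312 t 27.175 F [ 0.3 -0.   1.3]
[-0.6, -2.5, 32.6, 0.2, 0.1, -0.2]
```

Call:
drive_tool:
  steps:
    - [[-0.6,-2,15,0.2,0,-0.2,60],[0,0,16,0,0,0,60],[0,0,0,0,0,0,60]]

```text
time_s: 27.55
tool_pos: [537.2, -290.7, 149.1]
tool_rot: [0.706, 0.708, -0.0, 0.001]
contact_force: [-1.3, 0.1, -0.7]
gripper_width: 56.3
```

```bash
python3 plan.py 536 -293 149 90
```

```text
pos [ 537.2 -290.7  149.1] dist 2.6 turn [0.07 0.1  0.18] n 1 w 56.30395908249023 t 27.55 F [-1.3  0.1 -0.7]
[-2.3, -1.2, 0.1, 0.1, 0.1, 0.2]
```

Call:
drive_tool:
  steps:
    - [[-2,-1,0,0,0.1,0.1,35],[0,0,0,0,0,0,0],[0,0,0,0,0,0,0],[0,0,0,0,0,0,0]]

```text
time_s: 28.05
tool_pos: [536.6, -293.2, 150.1]
tool_rot: [0.707, 0.708, 0.001, 0.001]
contact_force: [0.1, 0.1, -2.4]
gripper_width: 29.4
```

```bash
python3 plan.py 584.2 -16.3 205 90
```

```text
pos [ 536.6 -293.2  150.1] dist 286.3 turn [0.15 0.06 0.07] n 5 w 29.40352152009233 t 28.05 F [ 0.1  0.1 -2.4]
[55.0, 10.0, -11.0, 0.0, 0.0, 0.0]
[55.0, 10.0, -11.0, 0.0, 0.0, 0.0]
[55.0, 10.0, -11.0, 0.0, 0.0, 0.0]
[55.0, 10.0, -11.0, 0.0, 0.0, 0.0]
[55.0, 10.0, -11.0, 0.0, 0.0, 0.0]
```

Call:
drive_tool:
  steps:
    - [[0,0,-25,0,0,0,0],[10,0,-30,0,0,0,0],[35,7,0,0,0,0,0],[45,9,0,0,0,0,0],[45,9,0,0,0,0,0]]

```text
time_s: 28.68
tool_pos: [560.0, -156.7, 204.2]
tool_rot: [0.709, 0.705, 0.0, -0.001]
contact_force: [-0.5, -0.5, -2.3]
gripper_width: 29.4
```

```bash
python3 plan.py 584.2 -20 205 90
```

```text
pos [ 560.  -156.7  204.2] dist 138.8 turn [-0.05 -0.11 -0.29] n 3 w 29.356341994048673 t 28.675 F [-0.5 -0.5 -2.3]
[46.0, 8.0, -0.0, -0.0, -0.0, -0.1]
[46.0, 8.0, -0.0, -0.0, -0.0, -0.1]
[46.0, 8.0, -0.0, -0.0, -0.0, -0.1]
```

Call:
drive_tool:
  steps:
    - [[45,8,0,0,0,-0.1,0],[42,8,0,0,0,-0.1,0],[30,5,0,0,0,0,0],[8,1,0,0,0,0,0]]

```text
time_s: 29.18
tool_pos: [581.3, -25.0, 202.3]
tool_rot: [0.707, 0.708, -0.0, -0.003]
contact_force: [1.0, -0.1, -3.0]
gripper_width: 29.4
```

```bash
python3 plan.py 584.2 -16.4 165 90; python3 caps.py
```

```text
pos [581.3 -25.  202.3] dist 38.4 turn [-0.25 -0.19  0.09] n 1 w 29.360995870366633 t 29.175 F [ 1.  -0.1 -3. ]
[8.5, 3.1, 37.3, -0.3, -0.2, 0.1]
green [275, 225, 95, 122, 8227] [581.3 -25.1] 15.6 208.3 slope deg [ 0.2 -2.5]
yellow [294, 91, 63, 66, 3102] [582.4  50.1] 14.9 159.6 slope deg [ 0.1 -0. ]
```

Call:
drive_tool:
  steps:
    - [[6,2.5,15,-0.3,-0.2,0,0],[1,0,18,0,0,0,0],[0,0,0,0,0,0,0]]

```text
time_s: 29.6
tool_pos: [582.7, -19.7, 165.4]
tool_rot: [0.708, 0.707, -0.001, -0.001]
contact_force: [-0.0, 0.3, -2.6]
gripper_width: 29.3
```

```bash
python3 plan.py 584.2 -16.4 152 90; sed -i 's/z=np.median(q\[:,2\])/z=np.percentile(q[:,2],90)/' caps.py; python3 caps.py
```

```text
pos [582.7 -19.7 165.4] dist 13.9 turn [-0.1   0.01 -0.08] n 1 w 29.337757693272607 t 29.6 F [-0.   0.3 -2.6]
[3.3, 1.5, 13.4, -0.1, 0.0, -0.1]
green [285, 263, 75, 84, 4907] [582.7 -19.4] 15.0 175.7 slope deg [-0.2 -0.2]
yellow [283, 93, 77, 79, 4558] [582.2  50.1] 14.8 160.5 slope deg [0. 0.]
```

Call:
drive_tool:
  steps:
    - [[2.8,1.5,9,0,0,0,0],[0,0,2.5,0,0,0,0]]

```text
time_s: 29.9
tool_pos: [585.5, -17.8, 154.9]
tool_rot: [0.708, 0.706, 0.0, 0.001]
contact_force: [-0.2, 0.4, -2.8]
gripper_width: 29.2
```

```bash
python3 plan.py 584.2 -16.4 152 90;  python3 caps.py
```

```text
pos [585.5 -17.8 154.9] dist 3.5 turn [ 0.08  0.06 -0.15] n 1 w 29.238527587063615 t 29.9 F [-0.2  0.4 -2.8]
[1.4, -1.3, 2.9, 0.1, 0.1, -0.1]
green [285, 270, 75, 77, 4441] [585.4 -17.5] 15.0 165.2 slope deg [-0.1 -0.1]
yellow [273, 95, 82, 84, 5159] [582.3  50.2] 14.8 160.5 slope deg [0.1 0. ]
```

Call:
drive_tool:
  steps:
    - [[0.8,-1,3,0,0,0,0],[0,0,1,0,0,0,0]]

```text
time_s: 30.2
tool_pos: [585.0, -17.1, 151.4]
tool_rot: [0.708, 0.706, 0.001, 0.002]
contact_force: [-0.7, -0.1, -3.7]
gripper_width: 29.8
```

```bash
python3 plan.py 584.2 -16.4 150 90;  python3 caps.py
```

```text
pos [585.  -17.1 151.4] dist 1.8 turn [ 0.17  0.08 -0.15] n 1 w 29.75501174880715 t 30.2 F [-0.7 -0.1 -3.7]
[0.7, -0.8, 1.4, 0.2, 0.1, -0.1]
green [285, 273, 75, 74, 4254] [584.7 -17.1] 15.1 161.8 slope deg [-0.2 -0.1]
yellow [274, 95, 83, 86, 5380] [582.3  50.1] 14.8 160.5 slope deg [ 0.1 -0. ]
```

Call:
drive_tool:
  steps:
    - [[0.7,-0.4,1.6,0,0,0,0],[0,0,0.5,0,0,0,0]]

```text
time_s: 30.5
tool_pos: [585.1, -16.5, 150.1]
tool_rot: [0.708, 0.706, 0.001, 0.002]
contact_force: [-0.6, 0.9, 0.3]
gripper_width: 29.2
```

```bash
python3 caps.py
```

```text
green [285, 274, 75, 73, 4174] [584.9 -16.2] 14.9 160.4 slope deg [-0.  -0.1]
yellow [273, 96, 84, 87, 5457] [582.2  50.1] 14.8 160.4 slope deg [ 0.1 -0. ]
```

Call:
drive_tool:
  steps:
    - [[0,0,0,0,0,0,40],[0,0,0,0,0,0,55],[0,0,-30,0,0,0,60],[0,0,-40,0,0,0,60]]

```text
time_s: 31.05
tool_pos: [583.7, -16.2, 219.3]
tool_rot: [0.708, 0.706, -0.0, 0.0]
contact_force: [-0.6, -0.1, 0.3]
gripper_width: 56.1
```

```bash
python3 caps.py; python3 plan.py 606.5 -293 215 90
```

```text
green [298, 236, 53, 53, 2066] [584.8 -16.2] 14.8 160.4 slope deg [ 0.1 -0.1]
yellow [291, 112, 58, 59, 2577] [582.3  50.2] 14.8 160.5 slope deg [-0.   0.1]
pos [586.8 -16.8 226.2] dist 277.2 turn [ 0.6   0.17 -0.15] n 5 w 56.357215655852045 t 31.1 F [2.4 0.4 4.6]
[-55.0, 4.0, 2.0, 0.1, 0.0, -0.0]
[-55.0, 4.0, 2.0, 0.1, 0.0, -0.0]
[-55.0, 4.0, 2.0, 0.1, 0.0, -0.0]
[-55.0, 4.0, 2.0, 0.1, 0.0, -0.0]
[-55.0, 4.0, 2.0, 0.1, 0.0, -0.0]
```

Call:
drive_tool:
  steps:
    - [[-55,4,0,0.3,0.1,0,60],[-56,4,0,0.2,0,0,60],[-56,4,2,0.1,0,0,60],[-52,4,2,0,0,0,60],[-38,3,2,0,0,0,60]]

```text
time_s: 31.72
tool_pos: [609.2, -279.4, 225.6]
tool_rot: [0.706, 0.708, 0.002, 0.005]
contact_force: [0.8, 0.1, -0.1]
gripper_width: 56.2
```

```bash
python3 plan.py 606.5 -292.6 180 90
```

```text
pos [ 609.2 -279.4  225.6] dist 47.5 turn [0.6  0.29 0.2 ] n 1 w 56.20343261475696 t 31.725 F [ 0.8  0.1 -0.1]
[-12.9, -3.3, 45.6, 0.6, 0.3, 0.2]
```

Call:
drive_tool:
  steps:
    - [[-11,-3,20,0.6,0.3,0.2,60],[0,0,22,0,0,0,60],[0,0,0,0,0,0,60]]

```text
time_s: 32.1
tool_pos: [605.3, -291.5, 179.2]
tool_rot: [0.708, 0.706, 0.0, -0.002]
contact_force: [0.5, -0.4, -0.6]
gripper_width: 56.2
```

```bash
python3 caps.py; python3 plan.py 606.6 -292.6 149 90
```

```text
red [295, 258, 65, 62, 3049] [ 607.2 -292.7] 14.8 160.4 slope deg [ 0.1 -0. ]
pos [ 606.  -291.9  180.6] dist 31.6 turn [-0.05 -0.07 -0.17] n 1 w 56.479970138017684 t 32.15 F [-0.7  0.5 -0.3]
[-0.8, 0.7, 31.6, -0.0, -0.1, -0.2]
```

Call:
drive_tool:
  steps:
    - [[-0.8,1,15,0,0,-0.1,60],[0,0,15,0,0,0,60],[0,0,0,0,0,0,60]]

```text
time_s: 32.52
tool_pos: [607.8, -291.1, 149.7]
tool_rot: [0.707, 0.707, 0.0, -0.0]
contact_force: [-0.2, 0.3, 0.1]
gripper_width: 56.0
```

```bash
python3 plan.py 607 -292.6 149 90
```

```text
pos [ 607.8 -291.1  149.7] dist 1.8 turn [ 0.03 -0.03  0.06] n 1 w 56.01037031965473 t 32.525 F [-0.2  0.3  0.1]
[-1.5, -0.8, 0.7, 0.0, -0.0, 0.1]
```

Call:
drive_tool:
  steps:
    - [[-1.3,-0.6,0.5,0,0,0,35],[0,0,0,0,0,0,0],[0,0,0,0,0,0,0],[0,0,0,0,0,0,0]]

```text
time_s: 33.02
tool_pos: [607.7, -292.8, 150.3]
tool_rot: [0.707, 0.708, 0.001, 0.001]
contact_force: [-0.0, 1.5, -1.5]
gripper_width: 29.7
```

Call:
drive_tool:
  steps:
    - [[0,0,-25,0,0,0,0],[10,0,-30,0,0,0,0],[35,-4,0,0,0,0,0],[45,-5,0,0,0,0,0],[45,-5,0,0,0,0,0]]

```text
time_s: 33.65
tool_pos: [591.3, -156.4, 203.6]
tool_rot: [0.709, 0.705, 0.0, -0.002]
contact_force: [0.3, 1.1, -2.3]
gripper_width: 29.6
```

```bash
python3 plan.py 585.3 -83 205 90
```

```text
pos [ 591.3 -156.4  203.6] dist 73.6 turn [-0.15 -0.16 -0.26] n 2 w 29.6356065301132 t 33.65 F [ 0.3  1.1 -2.3]
[37.0, -3.0, -1.0, -0.1, -0.1, -0.1]
[37.0, -3.0, -1.0, -0.1, -0.1, -0.1]
```

Call:
drive_tool:
  steps:
    - [[38,-3,0,-0.1,-0.1,-0.1,0],[22,-2,0,0,0,0,0],[6,0,5,0,0,0,0],[0,0,15,0,0,0,0]]

```text
time_s: 34.15
tool_pos: [585.8, -86.7, 182.4]
tool_rot: [0.707, 0.707, -0.0, -0.0]
contact_force: [0.1, -0.1, -3.1]
gripper_width: 29.2
```

```bash
python3 caps.py; python3 plan.py 585.3 -79.6 165 90
```

```text
green [286, 98, 70, 72, 3752] [584.9 -17. ] 14.8 160.5 slope deg [-0.1 -0. ]
red [285, 260, 75, 87, 5144] [585.6 -86.7] 15.0 192.4 slope deg [-0.2 -0.1]
pos [584.  -86.4 179.1] dist 15.7 turn [-0.34 -0.12 -0.03] n 1 w 29.554157853343824 t 34.2 F [-1.1  0.9 -5.8]
[6.8, 1.3, 14.1, -0.3, -0.1, -0.0]
```

Call:
drive_tool:
  steps:
    - [[6,1.3,8,-0.3,-0.1,0,0],[1,0,6,0,0,0,0],[0,0,0,0,0,0,0]]

```text
time_s: 34.58
tool_pos: [584.7, -80.9, 162.1]
tool_rot: [0.708, 0.706, -0.001, -0.002]
contact_force: [-0.0, 0.0, -3.0]
gripper_width: 29.1
```

```bash
python3 caps.py; python3 plan.py 585.3 -79.1 151 90
```

```text
green [284, 107, 78, 80, 4612] [584.6 -16.9] 14.8 160.4 slope deg [0.2 0.1]
red [285, 265, 75, 82, 4799] [584.5 -81. ] 15.1 172.2 slope deg [-0.5 -0. ]
pos [584.9 -81.  162.5] dist 11.6 turn [-0.16 -0.04 -0.2 ] n 1 w 29.211586151811446 t 34.625 F [ 0.3 -0.1 -2.8]
[1.9, 0.4, 11.5, -0.2, -0.0, -0.2]
```

Call:
drive_tool:
  steps:
    - [[1.8,0.6,7,-0.1,0,-0.1,0],[0,0,2,0,0,0,0]]

```text
time_s: 34.88
tool_pos: [586.0, -79.5, 153.7]
tool_rot: [0.708, 0.706, 0.0, 0.0]
contact_force: [-0.3, 0.2, -2.7]
gripper_width: 29.6
```

```bash
python3 caps.py
```

```text
green [279, 109, 81, 84, 5102] [584.7 -16.9] 14.8 160.5 slope deg [ 0. -0.]
red [285, 271, 75, 76, 4411] [585.8 -79.4] 15.0 163.8 slope deg [-0.2  0.1]
```

Call:
drive_tool:
  steps:
    - [[0.3,-0.5,2.2,0,0,0,0],[0,0,1.2,0,0,0,0]]

```text
time_s: 35.17
tool_pos: [585.9, -79.3, 150.6]
tool_rot: [0.708, 0.706, 0.0, 0.001]
contact_force: [-0.2, 0.5, -2.7]
gripper_width: 29.4
```

```bash
python3 caps.py
```

```text
green [278, 109, 84, 85, 5312] [584.8 -17. ] 14.8 160.4 slope deg [-0.  -0.1]
red [285, 273, 75, 75, 4234] [585.8 -79.3] 15.0 160.7 slope deg [-0.2 -0.1]
```

Call:
drive_tool:
  steps:
    - [[0.2,-0.4,0.8,0,0,0,0],[0,0,0.3,0,0,0,30],[0,0,0,0,0,0,55]]

```text
time_s: 35.6
tool_pos: [586.3, -79.4, 150.8]
tool_rot: [0.708, 0.706, 0.001, 0.002]
contact_force: [-0.0, -1.1, -0.3]
gripper_width: 36.5
```

Call:
drive_tool:
  steps:
    - [[0,0,-30,0,0,0,60],[0,0,-40,0,0,0,60],[0,0,-40,0,0,0,60],[0,0,-20,0,0,0,60]]

```text
time_s: 36.1
tool_pos: [586.0, -79.3, 284.7]
tool_rot: [0.708, 0.706, 0.001, 0.002]
contact_force: [-0.8, 0.6, 0.5]
gripper_width: 56.2
```

```bash
python3 caps.py
```

```text
green [298, 126, 45, 46, 1515] [584.9 -16.9] 14.8 160.5 slope deg [-0.  -0.1]
yellow [293, 18, 47, 51, 1804] [582.4  49.8] 14.7 160.6 slope deg [ 0.1 -0. ]
red [301, 216, 41, 42, 1296] [585.5 -79.1] 14.7 160.5 slope deg [-0.  -0.2]
```

White is down. I'll back the arm away and compare with the first pictures.

Call:
drive_tool:
  steps:
    - [[-50,-20,0,0,0,0,60],[-57,-20,0,0,0,0,60],[-57,-20,0,0,0,0,60],[-57,-20,0,0,0,0,60],[-57,-20,0,0,0,0,60]]

```text
time_s: 36.78
tool_pos: [486.8, -362.3, 288.4]
tool_rot: [0.705, 0.709, 0.003, 0.007]
contact_force: [-0.3, -0.9, -0.1]
gripper_width: 56.5
```

Call:
drive_tool:
  steps:
    - [[-57,-20,0,0,0,0,60],[-40,-10,0,0,0,0,60],[0,0,0,0,0,0,60]]

```text
time_s: 37.15
tool_pos: [453.9, -466.1, 286.9]
tool_rot: [0.707, 0.707, 0.003, 0.007]
contact_force: [0.5, 0.7, -0.7]
gripper_width: 55.9
```

```bash
python3 -c "
from h import *
save('top','t9.png');save('side','s9.png')
import m; m.go()"
```

```text
top green 225 mec [584.8 -15.5] 14.3 plane [584.5 -15.5] 14.2 mid [584.4 -15.5 161. ] z 160.9
top yellow 305 mec [581.2  50.4] 14.9 plane [581.1  50.5] 15.2 mid [581.8  50.3 160.2] z 160.8
top red 278 mec [584.8 -78.1] 14.3 plane [584.1 -77.6] 14.7 mid [584.1 -78.2 159.6] z 160.7
top jar 225 mec [627.8 118.5] 23.1 plane [628.1 118.7] 23.2 mid [634.8 118.4  54.5] z 54.7
top stick 11 [485.8 365.7] [16.4  0.5] rect 89.92 pca 90.41 z 34.3
top stickvise 1685 [500.7 336.9] [ 30.1 151.2] rect 0.47 pca 90.55 z 60.9
top mat 6643 [ 534.1 -279.6] [231.7 101.2] rect 0.1 pca 0.61 z 5.1
top trayrim 1155 [610.8  17.5] [135.6 278.9] rect 2.0 pca 91.52 z 18.4
top jawB 637 [534.8 336.4] [22.5 90.5] rect 0.24 pca 89.87 z 45.1
top jawF 657 [466.4 335.4] [90.5 22.1] rect 89.82 pca 90.36 z 45.0
side green 175 mec [586.1 -16.2] 16.0 plane [587.5 -13.7] 17.6 mid [586.2 -14.8 159.5] z 160.4
side yellow 209 mec [584.4  51.3] 15.6 plane [586.1  53.1] 18.3 mid [584.4  51.8 159.4] z 160.5
side red 166 mec [586.8 -78.2] 16.7 plane [588.1 -75.2] 19.3 mid [587.8 -78.2 159. ] z 160.6
side jar 548 mec [628.4 118.4] 25.2 plane [628.9 119. ] 26.1 mid [628.3 118.1  54.3] z 54.6
side stick 59 [515.1 396.6] [ 6.9 32.2] rect 10.93 pca 94.24 z 35.3
side stickvise 1874 [502.2 337. ] [ 32.6 150.8] rect 1.02 pca 90.48 z 60.4
side mat 2373 [ 534.5 -279.4] [231.1 100.9] rect 0.19 pca 2.66 z 5.0
side trayrim 928 [611.7  18.3] [135.7 283. ] rect 1.96 pca 104.9 z 17.8
side jawB 725 [536.2 336.5] [23.7 91.3] rect 1.18 pca 90.68 z 44.7
side jawF 500 [466.4 335.8] [20.7 90.6] rect 1.73 pca 90.72 z 44.7
```

View pics/t9.png

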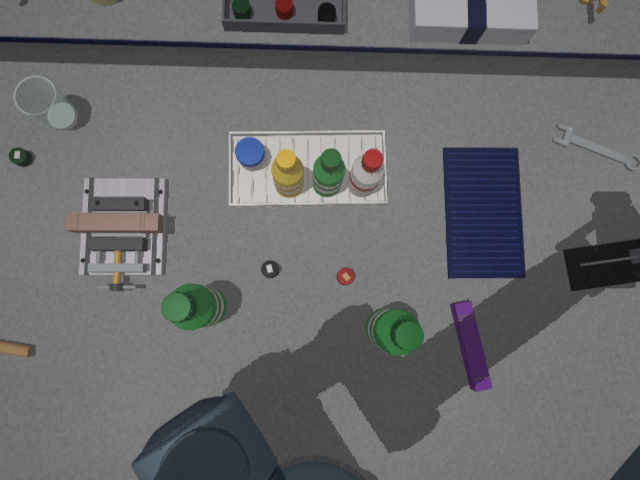

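View pics/s9.png

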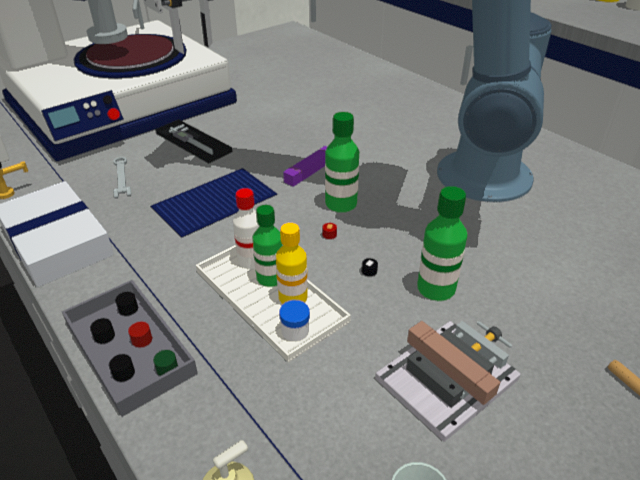

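The bottles are back at their starting pixels: yellow (287,165), green (330,165) and white (372,165). The stick lies in the vise at (114,222). The jar (250,152), black puck (270,269) and red puck (346,276) haven't moved. Handing in.

```bash
python3 -c "
from rig import job; print(job.hand_in())"
```

```text
the job is handed in; nothing more can be done
None
```

The job is done and handed in at about 37 s of the 128 s allowed; the hand-in reports no verdict. All three bottles went upright onto the mat, the brown stick went into the vise, and then yellow, green and white went back upright to their own places.

- **Bottles:** the last pictures show all three caps level and within about 1 mm of where they started (top camera, before and after). The side camera's white cap reading moved about 1.5 mm. That view is coarser there.
- **Stick:** it lies flat, along the jaws. The wrist camera put its centre at (500.5, 336.2) mm, against (500.5, 336.05) for the middle of the jaws. The final top and side views agree to about 1 mm.
- **Bystanders:** the jar and both specimens are at the same image positions as at the start, and nothing was knocked over.
- **What disagreed:** the cameras differ from each other by 1–2 mm, which is within their stated calibration. Green was lifted slightly off-centre because the arm drifted about 3 mm while the fingers closed. I put it back by the wrist camera, about 0.7 mm from its measured starting spot.

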